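Pack a grinding kit into its foam tray

ROBOT

A 6-joint arm with a two-finger parallel gripper is mounted at the origin on a cart in front of the work surface, level with it; the furniture and walls round the work are solid. World frame = base frame: x ahead of the robot, y to its left, z up, the work surface at z = 0. Lengths are in m, angles in rad, forces in N, time in s.
With the tool pointing down it reaches from about 0.35 to 0.85 m from the base axis. Payload 8.1 kg.
Tool frame: the origin (TCP) lies on the centre line of the jaws, within the pads' length; the fingertips stand 19 mm ahead of it and the grasp point (between the pads) is the TCP (robot.tips_ahead is the distance from the TCP to the fingertips, in m); y points along the fingers, z is the direction in which the jaws open and shut, and the axes are right-handed (so a half turn about y gives the same grasp; the last joint's range is limited). The gripper opens to 93 mm and grips with 3 to 60 N. Pads are 15 mm wide; open, the fingers measure 128 mm over their backs; the gripper's body (75 mm by 188 mm) begins 65 mm behind the grasp point.
Start: joints at [-1.369, 0.13, 1.488, -0, 1.523, -0.085], TCP at [0.17, -0.575, 0.238] pointing down, gripper open.
Joint ranges: [-2.96, 2.96], [-0.89, 2.26], [0.02, 2.5], [-1.34, 4.48], [0, 2.73], [-2.66, 2.66]. Speed limits (rad/s): [2.39, 2.39, 2.79, 3.14, 3.14, 3.14].

INTERFACE

Orientations are given as a rotation vector (axis times angle).
In Python, from plant import robot, imaging, models gives the robot as it stands.
- The arm moves only by the tool carry_out, never from a script. Its argument "motion" is one flat list of numbers, 7 for each row, row after row: the shift along the tool's x, y, z in m, then the turn, a rotation vector about the tool's x, y, z in degrees, then the opening, from -1 (shut) to 1 (fully open). A call has exactly 5 rows; each row shifts and turns the pose as measured when the row begins, along the tool's axes as they then stand; what a row does not reach is not made up. A row lasts 1/10 s, in which the tool goes at most 50 mm and 8.59 degrees, less where a joint would pass 70% of its speed; a pose out of reach is approached as far as the arm can. A call is refused whole if a number of a shift passes 0.05 or a number of a turn 8.59, either way. A call with a gripper value outside its range is refused whole. The fingers move at their own pace and stop on an object; "squeeze" is the grip in N (left out, the last holds). Time passes only in rows, so rows that do not move let the fingers close, or fill a call up. It gives the time, the measured TCP pose, the force and the opening at its end, in the units of the state.
- robot.read_state(): the state, without advancing time (a new reading comes with each control period).
- imaging.read_camera(name): name is "scene" or "top"; returns the picture (400x640x3 uint8, blue, green, red); there is no depth.
- imaging.camera_model(name): a dict with "K" (3x3 intrinsics, pixels), "position" and "orientation" of the camera in the world. Camera axes: x right, y down, z forward; pixel columns grow to the right and rows downward; lengths in m; the calibration is good to about 2 mm. A picture is of the moment at which its call begins. camera_model takes no time and is no camera call.
- robot.close_job(): hands the job in, once; it reports no verdict.
Trained networks look in the newest picture that a camera, given by its name, has taken for a name from the list of things; names that differ only in an ending like _2 or _b are one class to them, and where a whole thing is asked for, a point or a joint stands for the part that bears it (a point fixed in the world has none). Each returns a list of dicts, best first, with "confidence" (0 to 1); they miss things now and then, are a little off and sometimes report something else, mostly with a low value. They report only what shows in the picture. A call takes as long as a camera call.
- models.outline_of(camera, thing): "pixels" (400x640 bool, what is visible of it) and "pixel" ([column, row] in pixels, amid what is visible of it).
The state is a dict: "t": time; "q": joint angles; "dq": joint speeds; "joint_torque": joint torques, N m; "tool_pos": TCP position; "orientation": TCP orientation; "force": force on the tool from outside, world axes, zero at the start; "wrist_torque": the same for the moment, N m; "opening": finger opening in m.
Only numpy, scipy, OpenCV 4.12 (cv2) and the standard library are available. Lean on these libraries where they do the work, as an engineer would, in place of code of your own. Each camera call takes 0.05 s, during which the arm holds its last target.

TASK

Pack away the finishing kit that lies about on the plywood riser: put the bur block, the dressing stone, the folded loupe and the dropper bottle each into the foam pocket of the kit tray that is cut to its shape. Every piece must sit fully down on the yellow floor of its own pocket, upright, and be let go of.

Things in the scene. Friction and masses are not known exactly. Their poses are not given: they have to be found in the camera images.
- kit_tray: open aluminium tray, 118 mm (its x) by 277 mm (its y), rim 21 mm high, floor 4 mm thick, fixed on the plywood riser, whose top is at z = 143 mm; the four foam inserts fill it side by side along its y, 67 mm apart, in changing order, tops 1 mm below the rim; origin at the centre of its underside. A few small things up to 35 mm high at the riser's left and right ends are not part of the kit
- bur_nest: foam insert with the long slot-like rectangular pocket for the bur block: a black foam insert 66 mm wide (its x), 108 mm long (its y), 16 mm high, fixed in the tray; origin at the centre of its underside, z up; the pocket is centred on the origin, its yellow floor 8 mm above the origin and 8 mm below the black top face; pocket 38 mm along x by 98 mm along y
- stone_nest: foam insert with the middle-sized rectangular pocket for the dressing stone: a black foam insert 66 mm wide (its x), 108 mm long (its y), 16 mm high, fixed in the tray; origin at the centre of its underside, z up; the pocket is centred on the origin, its yellow floor 8 mm above the origin and 8 mm below the black top face; pocket 32 mm along x by 68 mm along y
- loupe_nest: foam insert with the short, nearly square pocket for the loupe: a black foam insert 66 mm wide (its x), 108 mm long (its y), 16 mm high, fixed in the tray; origin at the centre of its underside, z up; the pocket is centred on the origin, its yellow floor 8 mm above the origin and 8 mm below the black top face; pocket 47 mm along x by 36 mm along y
- bottle_nest: foam insert with the round pocket for the dropper bottle: a black foam insert 66 mm wide (its x), 108 mm long (its y), 16 mm high, fixed in the tray; origin at the centre of its underside, z up; the pocket is centred on the origin, its yellow floor 8 mm above the origin and 8 mm below the black top face; pocket 42 mm across
- bur_block: drilled light-brown beech block with a few small mounted grinding points standing in it; block 30 mm (its x) by 90 mm (its y) by 22 mm high, the points reach up to 50 mm; lies on the riser, origin at the centre of its underside, z up; grip the block across its 30 mm width in its upper half, the points then stand between the fingers; either way round fits
- dressing_stone: dark grey abrasive dressing stone, 24 mm (its x) by 60 mm (its y) by 18 mm high, lying on the riser; origin at the centre of its underside, z up; grip across its 24 mm width in its upper half; either way round fits
- loupe: folded pocket loupe, two silvery-white plates with the black lens between, 39 mm (its x) by 28 mm (its y) by 15 mm high, lying flat on the riser; it does not unfold; origin at the centre of its underside, z up; grip across its 28 mm width; the pocket takes it with its x along the insert's x, either way round
- dropper_bottle: amber glass dropper bottle with a black dropper cap, standing upright; 34 mm across up to its shoulder about 60 mm above the foot, 102 mm high in all; origin at the centre of its foot, z up; grip it round the body just below the shoulder; being tall it stands in the way of the gripper over the next insert

How it is judged:
At the end, for the whole second after the job is handed in: each of the four pieces lies in its own pocket: within 10 mm of the pocket's centre seen from above, its underside within 3.5 mm of the yellow floor, tilted less than 7 degrees, at rest and not touched by the fingers (horizontal distance between bur_block and bur_nest below 0.01 m and z of bur_block in the frame of bur_nest below 0.0115 m and angle between each of bur_block, dressing_stone, loupe, dropper_bottle's own z axis and vertical below 0.12 rad and linear speed of each of bur_block, dressing_stone, loupe, dropper_bottle below 0.02 m/s and contact force between the fingers and bur_block below 0.2 N and horizontal distance between dressing_stone and stone_nest below 0.01 m and z of dressing_stone in the frame of stone_nest below 0.0115 m and contact force between the fingers and dressing_stone below 0.2 N and horizontal distance between loupe and loupe_nest below 0.01 m and z of loupe in the frame of loupe_nest below 0.0115 m and contact force between the fingers and loupe below 0.2 N and horizontal distance between dropper_bottle and bottle_nest below 0.01 m and z of dropper_bottle in the frame of bottle_nest below 0.0115 m and contact force between the fingers and dropper_bottle below 0.2 N).
It also fails if it takes over 96 s, if anything falls off the work surface, if the arm or the gripper's body presses on something with over 40 N, if the wrist force passes 120 N, or if a joint passes its speed limit or range.

## Working session

There is one attempt and no reset: what is moved stays moved. The work goes in short steps, Python scripts to look and compute and a tool call to move; the robot and the scene stay as the last step left them, time stands still between calls to the robot, and variables do not carry over. Pictures are saved under pics/ and viewed, and the job is handed in when it is done.

Besides the shell and the picture viewer there is one more tool, called after "Emit:" as name(argument=value, ...) on one line, values as JSON. carry_out: Moves the arm, as the interface text tells. Its arguments: {"type":"object","properties":{"motion":{"type":"array","items":{"type":"number"}},"squeeze":{"type":"number"}},"required":["motion"]}

```bash
ls; mkdir -p pics; python3 - <<'E'
from plant import robot, imaging, models
import cv2
s=robot.read_state(); print(s)
for n in ("scene","top"):
    im=imaging.read_camera(n); cv2.imwrite(f"pics/{n}0.png",im); print(n,imaging.camera_model(n))
E
```

```text
pics
{'t': 0.0, 'q': array([-1.36936919e+00,  1.31133867e-01,  1.48930028e+00, -2.03418505e-05,
        1.52299525e+00, -8.54059757e-02]), 'dq': array([ 0.00085222,  0.00056453,  0.00124008,  0.00041582, -0.00086034,
        0.00225772]), 'joint_torque': array([ 6.90280995e-04, -5.59847617e+01, -4.91758275e+01,  7.70951039e-02,
        3.55733733e-02, -1.40469292e-04]), 'tool_pos': array([ 0.1696515 , -0.57494894,  0.23659219]), 'orientation': array([-0.29870756,  2.0694873 , -2.06565922]), 'force': array([-0.78731305, -0.04046117, -0.32737933]), 'wrist_torque': array([-0.02760509, -0.00933522, -0.01619085]), 'opening': 0.09323202381702805}
scene {'K': array([[517.7290828 ,   0.        , 325.62903779],
       [  0.        , 517.7290828 , 208.94404239],
       [  0.        ,   0.        ,   1.        ]]), 'position': array([0.09698549, 0.30859998, 0.92775687]), 'orientation': array([-0.99962758,  2.5929059 , -0.9106179 ])}
top {'K': array([[450.2674927 ,   0.        , 320.9198451 ],
       [  0.        , 450.2674927 , 202.95460186],
       [  0.        ,   0.        ,   1.        ]]), 'position': array([ 0.31668427, -0.12484187,  1.01246299]), 'orientation': array([-2.09676342,  2.1252411 , -0.219229  ])}
```

View pics/scene0.png

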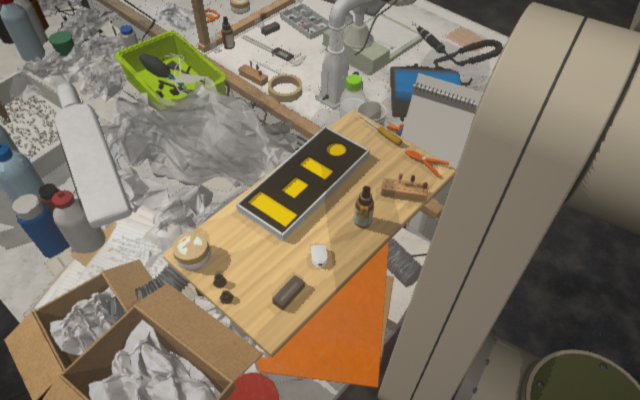

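View pics/top0.png

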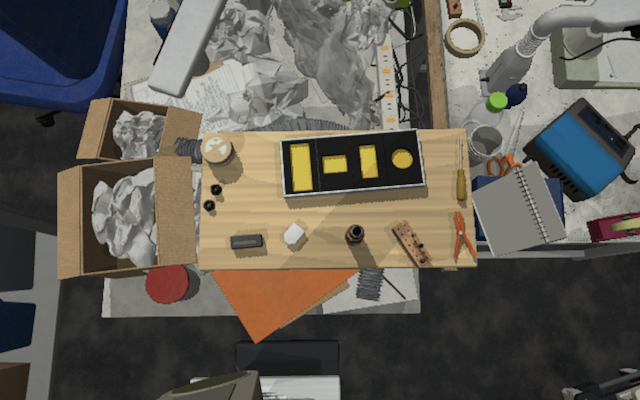

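Top view: the stone is at (246,241), the loupe at (294,234), the bottle at (355,233), the bur block at (411,243) and the tray centre at (353,165). The scene view shows the same objects. Next I get the outlines from the networks.

```bash
cat > h.py <<'E'
import numpy as np, cv2
from scipy.spatial.transform import Rotation as R
from plant import robot, imaging, models
def ray(cm,px):
    K=cm["K"]; d=np.linalg.solve(K,np.array([px[0],px[1],1.0])); d=R.from_rotvec(cm["orientation"]).apply(d)
    return np.array(cm["position"]),d/np.linalg.norm(d)
def onplane(cm,px,z):
    o,d=ray(cm,px); return o+d*(z-o[2])/d[2]
def proj(cm,P):
    p=R.from_rotvec(cm["orientation"]).inv().apply(np.asarray(P)-cm["position"]); p=p@cm["K"].T; return p[...,:2]/p[...,2:]
def tri(c1,p1,c2,p2):
    o1,d1=ray(c1,p1);o2,d2=ray(c2,p2)
    A=np.stack([d1,-d2],1); t=np.linalg.lstsq(A,o2-o1,rcond=None)[0]
    a=o1+t[0]*d1;b=o2+t[1]*d2
    return (a+b)/2,np.linalg.norm(a-b)
def tool(): 
    s=robot.read_state(); return s["tool_pos"],R.from_rotvec(s["orientation"])
E
python3 - <<'E'
from h import *
import pickle
T="bur_block dressing_stone loupe dropper_bottle bur_nest stone_nest loupe_nest bottle_nest kit_tray".split()
out={}
ov={}
for c in ("scene","top"):
    ov[c]=imaging.read_camera(c)
    for t in T:
        r=models.outline_of(c,t); out[c,t]=r
        print(c,t,[(round(x["confidence"],2),np.round(x["pixel"],1),int(x["pixels"].sum())) for x in r[:3]])
pickle.dump((out,ov),open("o.pkl","wb"))
cs,ct=imaging.camera_model("scene"),imaging.camera_model("top")
for t in T:
    if out["scene",t] and out["top",t]:
        def cen(c):
            m=out[c,t][0]["pixels"]; y,x=np.nonzero(m); return x.mean(),y.mean()
        print(t,*[np.round(v,4) for v in tri(cs,cen("scene"),ct,cen("top"))])
cols=np.random.RandomState(1).randint(80,255,(9,3))
for c in ("scene","top"):
    v=ov[c].copy()
    for t,k in zip(T,cols):
        if out[c,t]:
            cn,_=cv2.findContours(out[c,t][0]["pixels"].astype(np.uint8),0,1); cv2.drawContours(v,cn,-1,k.tolist(),1)
    if c=="top": v=v[120:280,190:480]; 
    else: v=v[100:360,150:470]
    v=cv2.resize(v,None,fx=2.4,fy=2.2 if 0 else 2.4,interpolation=cv2.INTER_NEAREST) if c=="top" else cv2.resize(v,None,fx=2.3,fy=2.3,interpolation=cv2.INTER_NEAREST)
    cv2.imwrite(f"pics/ov_{c}.png",v)
E
```

```text
scene bur_block [(0.79, array([404.9, 190.7]), 907)]
scene dressing_stone [(0.71, array([290.4, 291.6]), 576)]
scene loupe []
scene dropper_bottle [(0.85, array([363.5, 207. ]), 652), (0.28, array([402.3, 190. ]), 858)]
scene bur_nest [(0.61, array([271.5, 210. ]), 1703)]
scene stone_nest [(0.71, array([314.9, 166.4]), 1297)]
scene loupe_nest [(0.71, array([294. , 185.4]), 1457), (0.39, array([334.6, 149.6]), 1247)]
scene bottle_nest [(0.83, array([337.5, 148.5]), 1299)]
scene kit_tray [(0.91, array([303.2, 208.6]), 1253)]
top bur_block [(0.57, array([406.5, 242.7]), 820), (0.28, array([354.9, 234. ]), 326)]
top dressing_stone [(0.97, array([244.6, 239.6]), 455)]
top loupe [(0.81, array([293. , 230.9]), 295)]
top dropper_bottle [(0.82, array([355.9, 233.2]), 300)]
top bur_nest [(0.57, array([300.5, 162.2]), 1743)]
top stone_nest [(0.66, array([367.4, 160.3]), 1825)]
top loupe_nest [(0.59, array([333.7, 165.5]), 1782), (0.55, array([298.4, 162.4]), 1811)]
top bottle_nest [(0.91, array([402.4, 158.6]), 1812), (0.56, array([355.6, 186.3]), 1176), (0.53, array([410.3, 242.1]), 810)]
top kit_tray [(0.7, array([364.6, 186.5]), 935), (0.47, array([410.4, 242.5]), 797)]
bur_block [ 0.4141 -0.2953  0.1587] 0.0059
dressing_stone [0.4238 0.0193 0.1512] 0.0044
dropper_bottle [ 0.4294 -0.1861  0.1845] 0.0043
bur_nest [ 0.5696 -0.0861  0.1619] 0.0055
stone_nest [ 0.5778 -0.2193  0.1634] 0.0053
loupe_nest [ 0.5729 -0.1523  0.1645] 0.0052
bottle_nest [ 0.5827 -0.2861  0.1629] 0.0063
kit_tray [ 0.5943 -0.2078  0.0484] 0.0192
```

View pics/ov_top.png

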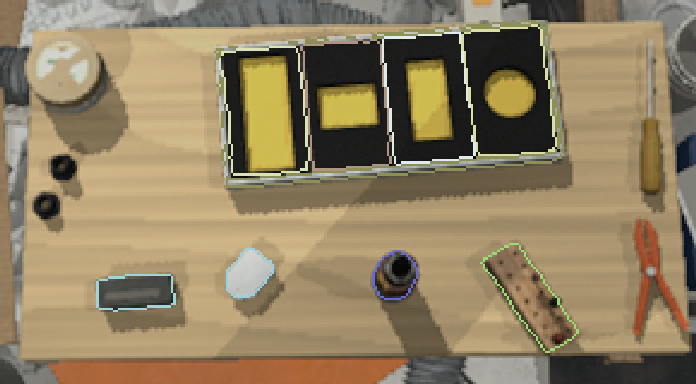

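View pics/ov_scene.png

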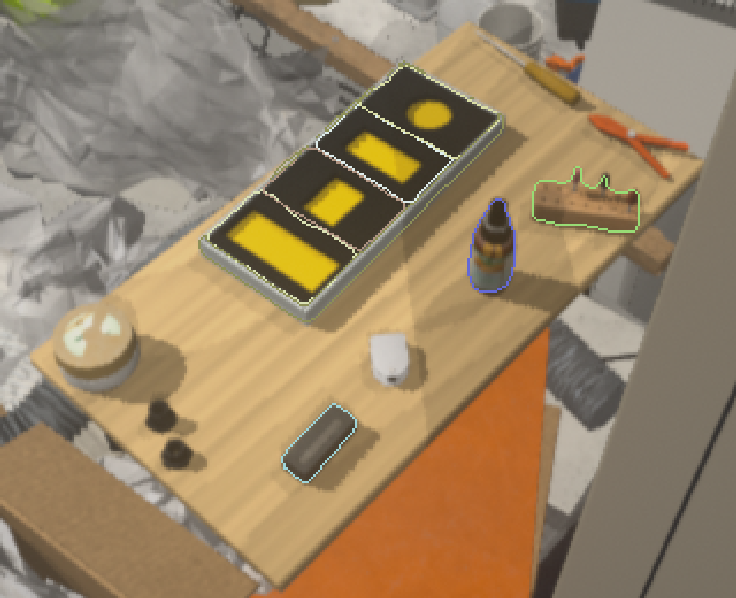

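```bash
cat > fit.py <<'E'
from h import *
from scipy.optimize import minimize
def boxpts(w,l,h):
    return np.array([[sx*w/2,sy*l/2,z] for sx in(-1,1) for sy in(-1,1) for z in((0,h) if h else (0,))])
def cylpts(r,h,h0=0):
    a=np.linspace(0,2*np.pi,40,endpoint=False); return np.concatenate([np.c_[r*np.cos(a),r*np.sin(a),0*a+z] for z in(h0,h)])
BOT=np.concatenate([cylpts(.017,.060),cylpts(.009,.102,.075)])
def sil(cm,pts,x,y,z,yaw,S=8,roi=None):
    P=R.from_euler("z",yaw).apply(pts)+[x,y,z]
    u=proj(cm,P); x0,y0,w,h=roi
    hu=cv2.convexHull(((u-[x0-.5,y0-.5])*S).astype(np.float32)).astype(np.int32)
    m=np.zeros((h*S,w*S),np.uint8); cv2.fillConvexPoly(m,hu,1); return cv2.resize(m.astype(np.float32),(w,h),interpolation=cv2.INTER_AREA)
def fit(cm,mask,pts,z,x0,yaws,fixyaw=False):
    ys,xs=np.nonzero(mask); roi=(xs.min()-8,ys.min()-8,np.ptp(xs)+17,np.ptp(ys)+17)
    mm=mask[roi[1]:roi[1]+roi[3],roi[0]:roi[0]+roi[2]].astype(np.float32)
    best=None
    for yw in yaws:
        f=lambda p:np.abs(sil(cm,pts,p[0],p[1],z,yw if fixyaw else p[2]*10,roi=roi)-mm).sum()/mm.sum()
        v0=np.array([x0[0],x0[1],yw/10]); s=np.array([v0]*4); s[1,0]+=.01;s[2,1]+=.01;s[3,2]+=.02
        r=minimize(f,v0,method="Nelder-Mead",options=dict(initial_simplex=s,xatol=1e-5,fatol=1e-5,maxiter=300))
        if best is None or r.fun<best[1]: best=(r.x*[1,1,10],r.fun)
    return best
E
cat > run1.py <<'E'
from fit import *
import pickle
out,ov=pickle.load(open("o.pkl","rb"))
C={c:imaging.camera_model(c) for c in("scene","top")}
def M(c,t): return out[c,t][0]["pixels"]
for c in C:
    m=np.zeros((400,640),bool)
    for t in "bur stone loupe bottle".split(): m|=M(c,t+"_nest")
    m=cv2.morphologyEx(m.astype(np.uint8),cv2.MORPH_CLOSE,np.ones((5,5)))>0
    p,e=fit(C[c],m,boxpts(.108,.268,0),.163,[.575,-.186],[0,.1,-.1]); print(c,"inserts",np.round(p,4),round(e,3))
    yaw=p[2]
    for t in "bur stone loupe bottle".split():
        cen=M(c,t+"_nest"); y,x=np.nonzero(cen); print("  nest mask centre",t,np.round(onplane(C[c],(x.mean(),y.mean()),.163)[:2],4))
    m=M(c,"dressing_stone"); p,e=fit(C[c],m,boxpts(.024,.060,.018),.143,[.424,.02],np.arange(0,3.1,.4)); print("  stone",np.round(p,4),round(e,3))
    m=cv2.morphologyEx(M(c,"bur_block").astype(np.uint8),cv2.MORPH_OPEN,np.ones((9,9))if c=="scene" else np.ones((3,3)))>0
    p,e=fit(C[c],m,boxpts(.03,.09,.022),.143,[.414,-.295],np.arange(0,3.1,.4)); print("  bur",np.round(p,4),round(e,3))
    m=M(c,"dropper_bottle"); p,e=fit(C[c],m,BOT,.143,[.43,-.186],[0],True); print("  bottle",np.round(p,4),round(e,3))
    hsv=cv2.cvtColor(ov[c],cv2.COLOR_BGR2HSV); m=((hsv[...,1]<60)&(hsv[...,2]>130)).astype(np.uint8)
    k=(319,256) if c=="scene" else (293,233)
    m=cv2.morphologyEx(m,cv2.MORPH_CLOSE,np.ones((5,5)))
    n,L=cv2.connectedComponents(m); m=L==L[k[1],k[0]]; print("  loupe area",m.sum())
    p,e=fit(C[c],m,boxpts(.039,.028,.015),.143,[.43,-.06],np.arange(0,3.1,.4)); print("  loupe",np.round(p,4),round(e,3))
    if c=="top": p,e=fit(C[c],M(c,"loupe"),boxpts(.039,.028,.015),.143,[.43,-.06],np.arange(0,3.1,.4)); print("  loupe net",np.round(p,4),round(e,3))
E
python3 run1.py
python3 - <<'E'
import cv2
a=cv2.imread('pics/scene0.png'); cv2.imwrite('pics/lp_s.png',cv2.resize(a[225:315,260:350],None,fx=6,fy=6,interpolation=2))
a=cv2.imread('pics/top0.png'); cv2.imwrite('pics/lp_t.png',cv2.resize(a[205:275,225:325],None,fx=7,fy=7,interpolation=2))
E
```

```text
scene inserts [ 0.5744 -0.1872  0.0677] 0.035
  nest mask centre bur [ 0.5662 -0.0864]
  nest mask centre stone [ 0.5754 -0.2204]
  nest mask centre loupe [ 0.5712 -0.154 ]
  nest mask centre bottle [ 0.5795 -0.287 ]
  stone [0.4215 0.0179 0.0913] 0.095
  bur [ 0.4129 -0.2985  2.1521] 0.069
  bottle [ 0.4263 -0.1855  0.1267] 0.204
  loupe area 334
  loupe [ 0.4329 -0.0707  2.3234] 0.135
top inserts [ 0.5792 -0.1851  0.0705] 0.022
  nest mask centre bur [ 0.5718 -0.0848]
  nest mask centre stone [ 0.5804 -0.2182]
  nest mask centre loupe [ 0.5758 -0.1511]
  nest mask centre bottle [ 0.5856 -0.2847]
  stone [0.4256 0.0196 0.0357] 0.067
  bur [ 0.4175 -0.2944 -1.0065] 0.081
  bottle [ 0.4318 -0.185   0.1294] 0.165
  loupe area 293
  loupe [ 0.4381 -0.0693 -0.7148] 0.128
  loupe net [ 0.4386 -0.0693  2.426 ] 0.141
```

View pics/lp_s.png

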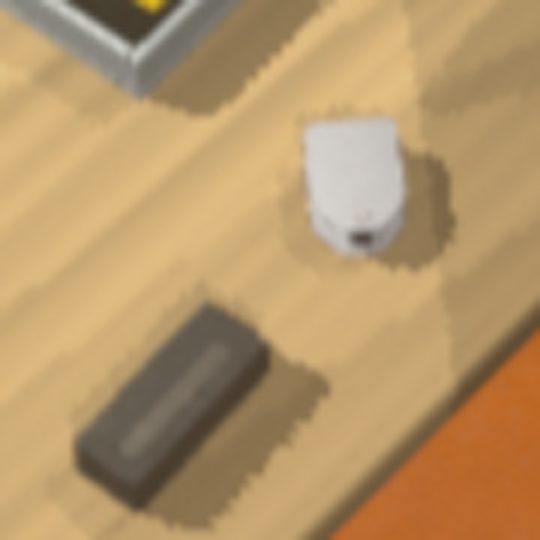

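View pics/lp_t.png

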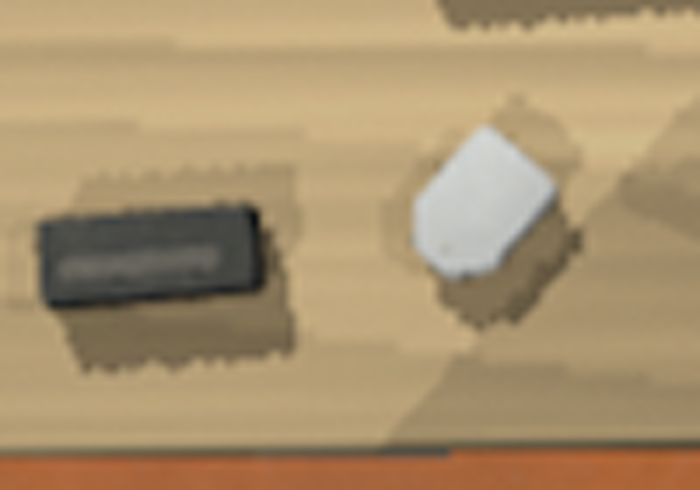

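```bash
cat > plan.py <<'E'
from h import *
import sys
def plan(pos,jaw_deg,n,v=None):
    p,r=tool()
    a=np.radians(jaw_deg)
    cands=[]
    for b in (a,a+np.pi):
        z=np.array([np.cos(b),np.sin(b),0]);y=np.array([0,0,-1.]);x=np.cross(y,z)
        rt=R.from_matrix(np.c_[x,y,z]); cands.append(((r.inv()*rt).magnitude(),rt))
    ang,rt=min(cands,key=lambda c:c[0])
    w=(r.inv()*rt).as_rotvec()
    dp=np.array(pos)-p
    print("q6",round(robot.read_state()["q"][5],2),"remaining world",np.round(dp*1000,1),"turn deg tool",np.round(np.degrees(w),2),"n>=",max(np.abs(dp).max()/.05,np.abs(np.degrees(w)).max()/8.5))
    rr=r
    for i in range(n):
        s=rr.inv().apply(dp/n); print(np.round(s,4).tolist(),np.round(np.degrees(w/n),2).tolist())
        rr=rr*R.from_rotvec(w/n)
if __name__=="__main__":
    a=[float(x) for x in sys.argv[1:]]; plan(a[:3],a[3],int(a[4]))
E
python3 -c "
from h import *
print(tool()[1].as_matrix().round(3))"
python3 plan.py .4152 -.2965 .26 122.6 10
```

```text
[[-0.959 -0.     0.283]
 [-0.283 -0.    -0.959]
 [ 0.    -1.     0.   ]]
q6 -0.09 remaining world [245.4 279.   22.3] turn deg tool [ -0.   -16.17   0.  ] n>= 5.579709759843379
[-0.0314, -0.0022, -0.0198] [-0.0, -1.62, 0.0]
[-0.032, -0.0022, -0.0189] [-0.0, -1.62, 0.0]
[-0.0325, -0.0022, -0.018] [-0.0, -1.62, 0.0]
[-0.033, -0.0022, -0.0171] [-0.0, -1.62, 0.0]
[-0.0335, -0.0022, -0.0161] [-0.0, -1.62, 0.0]
[-0.0339, -0.0022, -0.0152] [-0.0, -1.62, 0.0]
[-0.0343, -0.0022, -0.0142] [-0.0, -1.62, 0.0]
[-0.0347, -0.0022, -0.0133] [-0.0, -1.62, 0.0]
[-0.0351, -0.0022, -0.0123] [-0.0, -1.62, 0.0]
[-0.0354, -0.0022, -0.0113] [-0.0, -1.62, 0.0]
```

Emit:
carry_out(motion=[-0.031,-0.003,-0.02,0,-1.6,0,0.3,-0.032,-0.003,-0.019,0,-1.6,0,0.3,-0.0325,-0.003,-0.018,0,-1.6,0,0.3,-0.033,-0.002,-0.017,0,-1.6,0,0.3,-0.0335,-0.002,-0.016,0,-1.6,0,0.3], squeeze=25)

```text
t: 1.6
tool_pos: [0.2922, -0.4346, 0.2499]
orientation: [-0.428, 1.988, -1.988]
force: [1.0, -0.4, -0.0]
opening: 0.0614
```

Emit:
carry_out(motion=[-0.034,-0.002,-0.015,0,-1.6,0,0.3,-0.034,-0.002,-0.014,0,-1.6,0,0.3,-0.035,-0.002,-0.013,0,-1.6,0,0.3,-0.035,-0.002,-0.012,0,-1.6,0,0.3,-0.035,-0.002,-0.011,0,-1.6,0,0.3])

```text
t: 2.1
tool_pos: [0.4198, -0.2905, 0.2612]
orientation: [-0.554, 1.897, -1.901]
force: [-0.3, -0.6, 0.2]
opening: 0.0603
```

```bash
python3 plan.py .4152 -.2965 .24 122.6 5;python3 plan.py .4152 -.2965 .175 122.6 5; python3 - <<'E'
from h import *
im=imaging.read_camera("top"); cv2.imwrite("pics/t1.png",cv2.resize(im[120:300,300:520],None,fx=3,fy=3))
im=imaging.read_camera("scene"); cv2.imwrite("pics/s1.png",cv2.resize(im[60:280,280:500],None,fx=2.7,fy=2.7))
p,r=tool()
for c in("top","scene"):
    cm=imaging.camera_model(c); print(c,[proj(cm,p+r.apply([0,.019,s*(.0303)])).round(1) for s in(-1,1)])
E
```

```text
q6 0.3 remaining world [ -4.6  -6.  -21.2] turn deg tool [-0.12 -0.05  0.01] n>= 0.4237419856067781
[0.0014, 0.0042, 0.0005] [-0.02, -0.01, 0.0]
[0.0014, 0.0042, 0.0005] [-0.02, -0.01, 0.0]
[0.0014, 0.0042, 0.0005] [-0.02, -0.01, 0.0]
[0.0014, 0.0042, 0.0005] [-0.02, -0.01, 0.0]
[0.0014, 0.0042, 0.0005] [-0.02, -0.01, 0.0]
q6 0.3 remaining world [ -4.6  -6.  -86.2] turn deg tool [-0.12 -0.05  0.01] n>= 1.7237419856067782
[0.0014, 0.0172, 0.0005] [-0.02, -0.01, 0.0]
[0.0014, 0.0172, 0.0005] [-0.02, -0.01, 0.0]
[0.0014, 0.0172, 0.0005] [-0.02, -0.01, 0.0]
[0.0014, 0.0172, 0.0005] [-0.02, -0.01, 0.0]
[0.0014, 0.0172, 0.0005] [-0.02, -0.01, 0.0]
top [array([402.2, 244.3]), array([430.7, 225. ])]
scene [array([402.4, 170.3]), array([404.5, 146.7])]
```

View pics/t1.png

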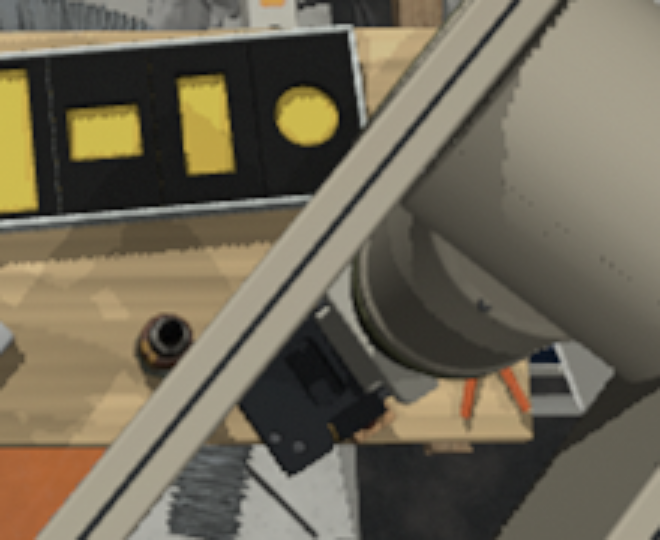

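View pics/s1.png

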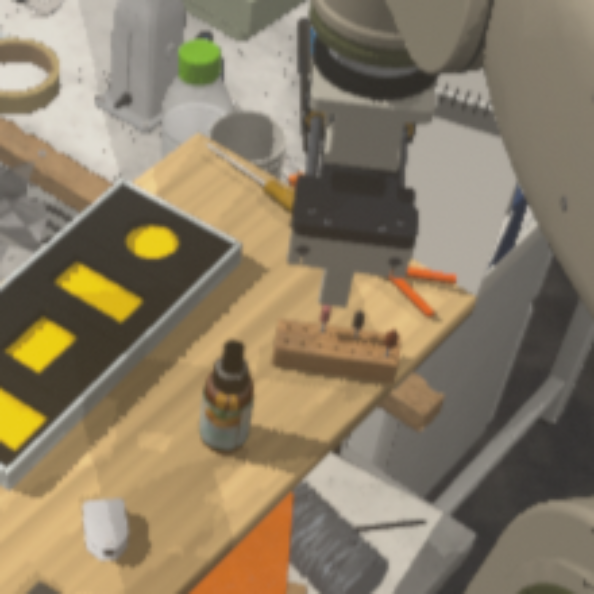

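Emit:
carry_out(motion=[0.007,0.01,0.0025,0,0,0,0.3,0.0005,0.02,0,0,0,0,0.3,0,0.02,0,0,0,0,0.3,0,0.016,0,0,0,0,0.3,0,0.01,0,0,0,0,0.3])

```text
t: 2.7
tool_pos: [0.4136, -0.3001, 0.1822]
orientation: [-0.554, 1.892, -1.903]
force: [-0.8, 0.2, -0.5]
opening: 0.06
```

```bash
python3 plan.py .4152 -.2965 .174 122.6 1; python3 - <<'E'
from h import *
im=imaging.read_camera("scene"); cv2.imwrite("pics/s2.png",cv2.resize(im[130:250,340:460],None,fx=5,fy=5))
E
```

```text
q6 0.27 remaining world [ 1.6  3.6 -8.2] turn deg tool [-0.33  0.03  0.  ] n>= 0.1639082685094384
[-0.0032, 0.0082, -0.0022] [-0.33, 0.03, 0.0]
```

View pics/s2.png

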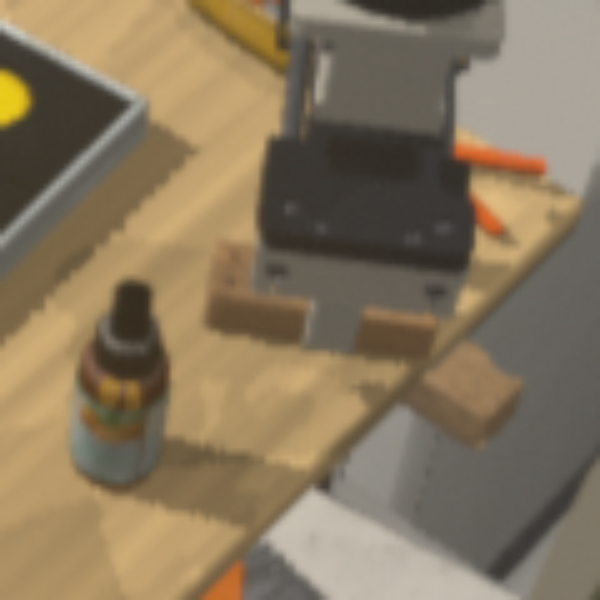

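Emit:
carry_out(motion=[-0.003,0.006,-0.002,0,0,0,0.3,0,0.002,0,0,0,0,0.3,0,0,0,0,0,0,-1,0,0,0,0,0,0,-1,0,0,0,0,0,0,-1])

```text
t: 3.25
tool_pos: [0.4138, -0.298, 0.1731]
orientation: [-0.553, 1.895, -1.905]
force: [-0.3, -0.5, 0.6]
opening: 0.041
```

```bash
python3 plan.py .4152 -.2965 .174 122.6 1; python3 -c "
from h import *
print(robot.read_state()['opening'])"
```

```text
q6 0.28 remaining world [1.4 1.5 0.9] turn deg tool [-0.29 -0.12  0.04] n>= 0.03383644499382279
[-0.002, -0.0009, -0.0006] [-0.29, -0.12, 0.04]
0.04096652873404652
```

Emit:
carry_out(motion=[0,0,0,0,0,0,-1,0,0,0,0,0,0,-1,0,0,0,0,0,0,-1,0,0,0,0,0,0,-1,0,0,0,0,0,0,-1])

```text
t: 3.75
tool_pos: [0.4144, -0.2982, 0.1741]
orientation: [-0.552, 1.893, -1.905]
force: [0.4, -0.2, -0.8]
opening: 0.0296
```

```bash
python3 plan.py .5699 -.0859 .32 93.9 10; python3 plan.py .4138 -.298 .32 122.6 5
```

```text
q6 0.28 remaining world [155.5 212.3 145.9] turn deg tool [-0.37 28.62 -0.08] n>= 4.2455141232726445
[-0.0245, -0.0147, -0.0094] [-0.04, 2.86, -0.01]
[-0.024, -0.0147, -0.0107] [-0.04, 2.86, -0.01]
[-0.0234, -0.0147, -0.0119] [-0.04, 2.86, -0.01]
[-0.0228, -0.0146, -0.013] [-0.04, 2.86, -0.01]
[-0.0221, -0.0146, -0.0142] [-0.04, 2.86, -0.01]
[-0.0214, -0.0146, -0.0153] [-0.04, 2.86, -0.01]
[-0.0206, -0.0146, -0.0163] [-0.04, 2.86, -0.01]
[-0.0198, -0.0146, -0.0173] [-0.04, 2.86, -0.01]
[-0.0189, -0.0146, -0.0183] [-0.04, 2.86, -0.01]
[-0.0179, -0.0146, -0.0192] [-0.04, 2.86, -0.01]
q6 0.28 remaining world [ -0.6   0.2 145.9] turn deg tool [-0.38 -0.08  0.02] n>= 2.9179794851686434
[0.0001, -0.0292, 0.0001] [-0.08, -0.02, 0.0]
[0.0001, -0.0292, 0.0001] [-0.08, -0.02, 0.0]
[0.0001, -0.0292, 0.0] [-0.08, -0.02, 0.0]
[0.0001, -0.0292, -0.0] [-0.08, -0.02, 0.0]
[0.0001, -0.0292, -0.0001] [-0.08, -0.02, 0.0]
```

Emit:
carry_out(motion=[0,-0.015,0,0,0,0,-1,0,-0.03,0,0,0,0,-1,0,-0.035,0,0,0,0,-1,0,-0.035,0,0,0,0,-1,0,-0.025,0,0,0,0,-1])

```text
t: 4.25
tool_pos: [0.4117, -0.2954, 0.3176]
orientation: [-0.557, 1.902, -1.9]
force: [0.1, -1.0, -0.8]
opening: 0.0297
```

Emit:
carry_out(motion=[-0.0245,0,-0.0095,0,2.9,0,-1,-0.024,0,-0.0105,0,2.9,0,-1,-0.0235,0,-0.012,0,2.9,0,-1,-0.023,0,-0.013,0,2.9,0,-1,-0.022,0,-0.014,0,2.9,0,-1])

```text
t: 4.75
tool_pos: [0.4933, -0.1911, 0.3316]
orientation: [-0.302, 2.044, -2.069]
force: [0.4, 0.8, -1.3]
opening: 0.0295
```

Emit:
carry_out(motion=[-0.0215,0,-0.015,0,2.9,0,-1,-0.0205,0,-0.0165,0,2.9,0,-1,-0.02,0,-0.0175,0,2.9,0,-1,-0.019,0,-0.0185,0,2.9,0,-1,-0.018,0,-0.019,0,2.9,0,-1])

```text
t: 5.25
tool_pos: [0.577, -0.082, 0.3387]
orientation: [-0.022, 2.182, -2.21]
force: [-0.0, 1.6, -0.6]
opening: 0.0298
```

```bash
python3 plan.py .5699 -.0859 .24 93.9 5;  python3 - <<'E'
from h import *
print(robot.read_state()["opening"])
im=imaging.read_camera("top"); cv2.imwrite("pics/t3.png",cv2.resize(im[100:280,230:450],None,fx=3,fy=3))
im=imaging.read_camera("scene"); cv2.imwrite("pics/s3.png",cv2.resize(im[60:280,200:420],None,fx=2.7,fy=2.7))
E
```

```text
q6 1.31 remaining world [ -7.1  -3.9 -98.7] turn deg tool [-0.76 -1.87 -0.86] n>= 1.9739971934587697
[0.0017, 0.0197, 0.0005] [-0.15, -0.37, -0.17]
[0.0017, 0.0197, 0.0005] [-0.15, -0.37, -0.17]
[0.0016, 0.0197, 0.0006] [-0.15, -0.37, -0.17]
[0.0016, 0.0197, 0.0006] [-0.15, -0.37, -0.17]
[0.0015, 0.0197, 0.0006] [-0.15, -0.37, -0.17]
0.029845706228559275
```

View pics/t3.png

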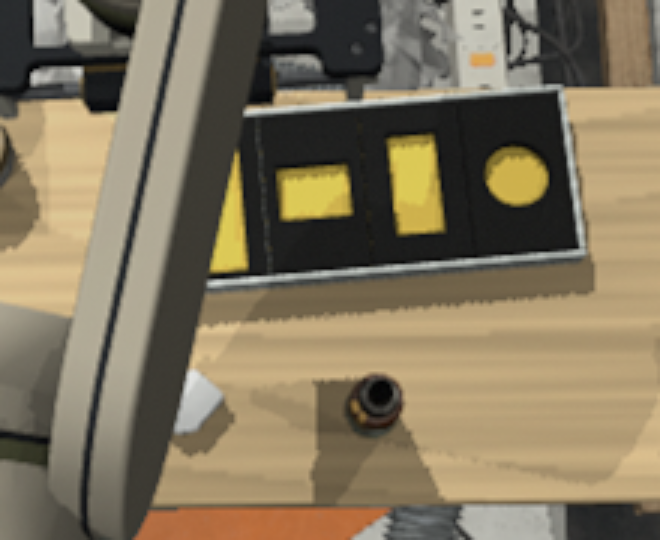

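View pics/s3.png

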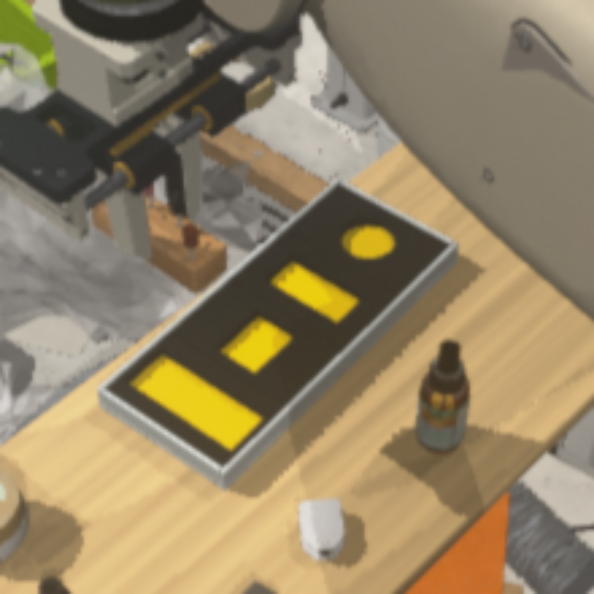

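Emit:
carry_out(motion=[0.006,0.02,0.002,-0.4,-0.9,-0.4,-1,0.002,0.035,0.0015,-0.4,-0.9,-0.4,-1,0,0.035,0,0,0,0,-1,0,0.025,0,0,0,0,-1,0,0.01,0,0,0,0,-1])

```text
t: 5.85
tool_pos: [0.572, -0.0867, 0.2177]
orientation: [-0.074, 2.176, -2.179]
force: [-0.8, -0.1, -0.6]
opening: 0.0297
```

```bash
python3 plan.py .5699 -.0859 .206 93.9 1;  python3 - <<'E'
from h import *
print(robot.read_state()["opening"])
im=imaging.read_camera("scene"); cv2.imwrite("pics/s4.png",cv2.resize(im[130:260,210:340],None,fx=4.5,fy=4.5))
E
```

```text
q6 1.25 remaining world [ -2.1   0.8 -11.7] turn deg tool [-0.12  0.52 -0.54] n>= 0.23453770466635937
[0.0021, 0.0117, -0.0009] [-0.12, 0.52, -0.54]
0.029656390586718033
```

View pics/s4.png

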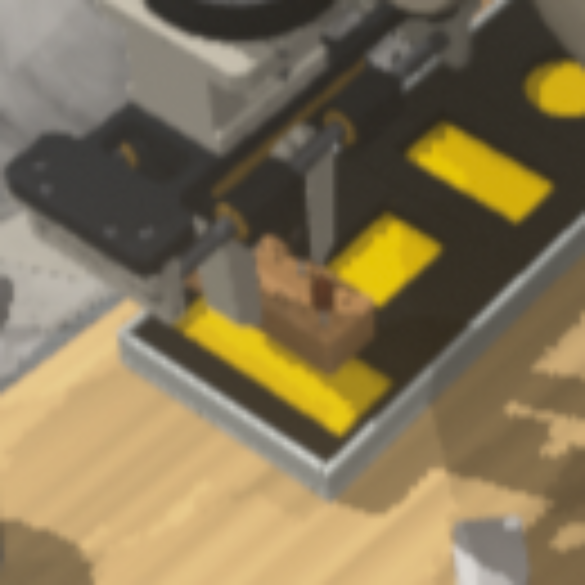

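```bash
cat > held.py <<'E'
from fit import *
# overlay predicted held box in scene image: args w l h tips_above_base lenoffset scale crop
def overlay(name,w,l,h,dz,off,crop,s,cam="scene",im=None,jawx=True):
    p,r=tool(); im=imaging.read_camera(cam) if im is None else im; cm=imaging.camera_model(cam)
    x0,y0,x1,y1=crop; v=cv2.resize(im[y0:y1,x0:x1],None,fx=s,fy=s,interpolation=cv2.INTER_CUBIC)
    pts=[]
    def seg(a,b,c):
        u=(proj(cm,np.array([a,b]))-[x0-.5,y0-.5])*s; cv2.line(v,tuple(int(q) for q in u[0]),tuple(int(q) for q in u[1]),c,1)
    # object: jaw dir = tool z, length = tool x
    for z in(0,h):
        c=[r.apply([sx*l/2+off,dz-z,sz*w/2])+p for sx,sz in((-1,-1),(-1,1),(1,1),(1,-1))]
        for i in range(4): seg(c[i],c[(i+1)%4],(0,0,255) if z else (255,0,255))
    return v,seg,cm
def nestrect(seg,cx,cy,yaw,lx,ly,z=.163,c=(0,255,0)):
    P=[R.from_euler("z",yaw).apply([sx*lx/2,sy*ly/2,0])+[cx,cy,z] for sx,sy in((-1,-1),(-1,1),(1,1),(1,-1))]
    for i in range(4): seg(P[i],P[(i+1)%4],c)
E
python3 - <<'E'
from held import *
v,seg,cm=overlay("",.03,.09,.022,.031,-.0016,(210,130,340,260),4.5)
nestrect(seg,.5699,-.0859,.069,.098,.038)
nestrect(seg,.5699-.0025,-.0859-.001,.069,.098,.038,c=(255,255,0))
cv2.imwrite("pics/s5.png",v)
E
```

```text
(no output)
```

View pics/s5.png

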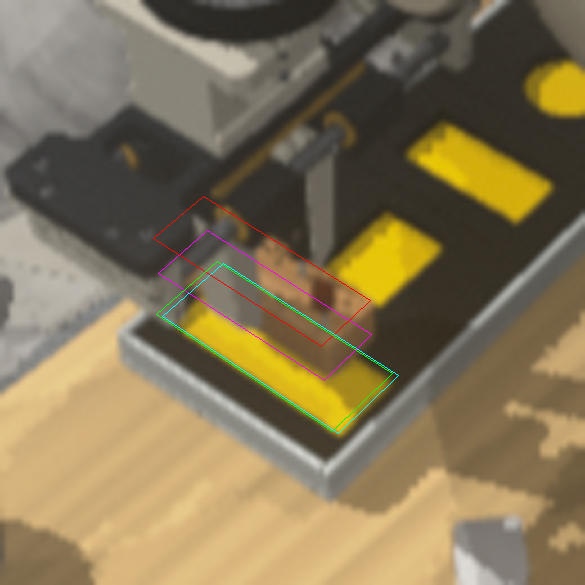

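Emit:
carry_out(motion=[0.003,0.008,-0.0008,0,0.5,-0.5,-1,0,0.009,0,0,0,0,-1,0,0.007,0,0,0,0,-1,0,0.004,0,0,0,0,-1,0,0.002,0,0,0,0,-1])

```text
t: 6.45
tool_pos: [0.5722, -0.0872, 0.1931]
orientation: [-0.064, 2.177, -2.188]
force: [-1.2, -0.1, 0.5]
opening: 0.0291
```

```bash
python3 plan.py .5685 -.0859 .186 93.9 1;  python3 - <<'E'
from held import *
print(robot.read_state()["opening"],robot.read_state()["force"])
v,seg,cm=overlay("",.03,.09,.022,.031,-.0016,(210,130,340,260),4.5)
cv2.imwrite("pics/s6.png",v)
E
```

```text
q6 1.27 remaining world [-3.7  1.3 -7.1] turn deg tool [-0.29 -0.03 -0.52] n>= 0.14105609906015337
[0.0037, 0.007, -0.0016] [-0.29, -0.03, -0.52]
0.02912711403051598 [-1.18960955 -0.05399764  0.54833285]
```

View pics/s6.png

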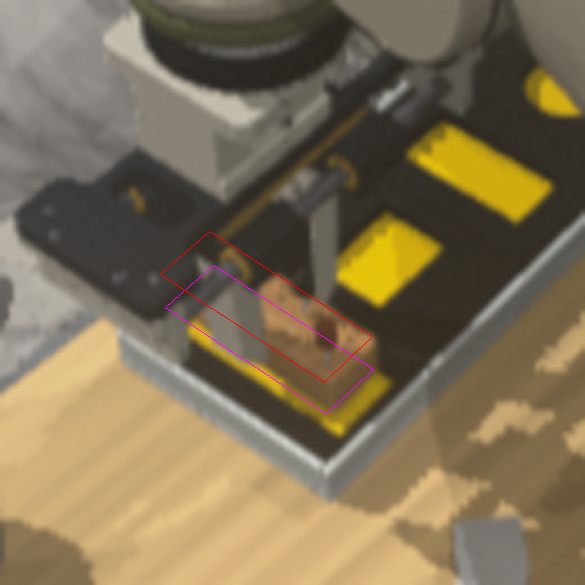

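Emit:
carry_out(motion=[0.004,0,-0.0015,0,0,0,-1,0.002,0.002,0,0,0,0,-1,0,0.004,0,0,0,0,-1,0,0.003,0,0,0,0,-1,0,0,0,0,0,0,-1])

```text
t: 7.0
tool_pos: [0.5664, -0.0861, 0.1861]
orientation: [-0.061, 2.175, -2.187]
force: [0.2, -0.6, -1.2]
opening: 0.03
```

```bash
python3 plan.py .5685 -.0859 .186 93.9 1;  python3 - <<'E'
from held import *
print(robot.read_state()["opening"],robot.read_state()["force"])
v,seg,cm=overlay("",.03,.09,.022,.031,-.0016,(210,130,340,260),4.5)
cv2.imwrite("pics/s7.png",v)
E
```

```text
q6 1.26 remaining world [ 2.1  0.2 -0.1] turn deg tool [-0.33 -0.02 -0.67] n>= 0.07904046251641393
[-0.0021, 0.0001, -0.0] [-0.33, -0.02, -0.67]
0.030010476332461258 [ 0.20742418 -0.55859747 -1.15305427]
```

View pics/s7.png

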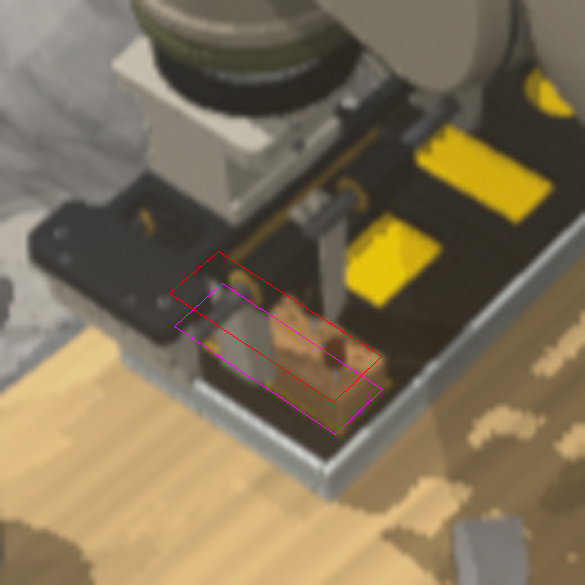

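Emit:
carry_out(motion=[-0.001,0,0,0,0,0,-0.15,0,0,0,0,0,0,-0.15,0,0,0,0,0,0,-0.15,0,-0.005,0,0,0,0,-0.15,0,-0.03,0,0,0,0,-0.1])

```text
t: 7.55
tool_pos: [0.5644, -0.0852, 0.2162]
orientation: [-0.07, 2.182, -2.189]
force: [-0.3, -0.4, -1.0]
opening: 0.0412
```

Emit:
carry_out(motion=[0,-0.04,0,0,0,0,0,0,-0.04,0,0,0,0,0,0.01,-0.02,-0.02,0,0,0,0.1,0.03,0,-0.02,0,0,0,0.1,0.03,0,-0.02,0,0,0,0.1])

```text
t: 8.05
tool_pos: [0.4913, -0.0305, 0.3248]
orientation: [-0.06, 2.179, -2.189]
force: [0.3, 0.2, -0.2]
opening: 0.0514
```

```bash
python3 plan.py .4236 .0188 .25 2.5 11;  python3 - <<'E'
from h import *
for c,k in(("scene",(210,130,340,260)),("top",(260,110,390,240))):
  im=imaging.read_camera(c); v=cv2.resize(im[k[1]:k[3],k[0]:k[2]],None,fx=3,fy=3,interpolation=2); cv2.imwrite(f"pics/{c}8.png",v)
a=cv2.hconcat([cv2.imread("pics/scene8.png"),cv2.imread("pics/top8.png")]);cv2.imwrite("pics/c8.png",a)
E
```

```text
q6 1.34 remaining world [-67.7  49.3 -74.8] turn deg tool [ -0.63 -88.79  -0.21] n>= 10.44633897632696
[0.0059, 0.0067, -0.0049] [-0.06, -8.07, -0.02]
[0.0052, 0.0067, -0.0057] [-0.06, -8.07, -0.02]
[0.0043, 0.0067, -0.0063] [-0.06, -8.07, -0.02]
[0.0034, 0.0067, -0.0069] [-0.06, -8.07, -0.02]
[0.0024, 0.0067, -0.0073] [-0.06, -8.07, -0.02]
[0.0013, 0.0068, -0.0075] [-0.06, -8.07, -0.02]
[0.0003, 0.0068, -0.0076] [-0.06, -8.07, -0.02]
[-0.0008, 0.0068, -0.0076] [-0.06, -8.07, -0.02]
[-0.0019, 0.0068, -0.0074] [-0.06, -8.07, -0.02]
[-0.0029, 0.0068, -0.007] [-0.06, -8.07, -0.02]
[-0.0039, 0.0068, -0.0066] [-0.06, -8.07, -0.02]
```

View pics/c8.png

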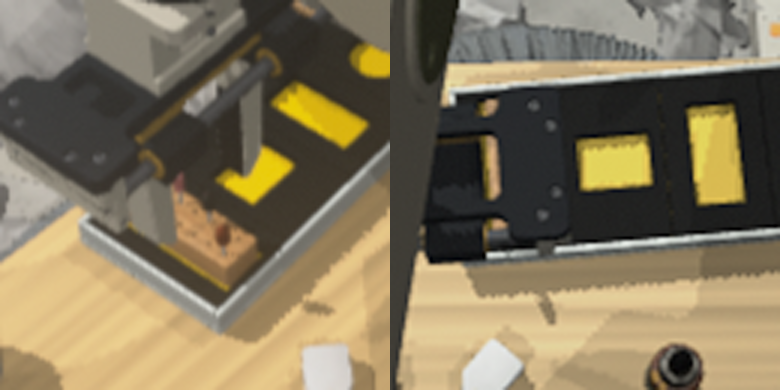

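Emit:
carry_out(motion=[0.006,0.004,-0.005,0,-8.5,0,0.1,0.005,0.004,-0.006,0,-8.5,0,0.1,0.0045,0.005,-0.0065,0,-8.5,0,0.1,0.0035,0.006,-0.007,0,-8.5,0,0.1,0.0025,0.006,-0.0075,0,-8.5,0,0.1])

```text
t: 8.65
tool_pos: [0.4586, -0.007, 0.3019]
orientation: [-0.742, 1.723, -1.744]
force: [-0.5, 0.1, 0.6]
opening: 0.0515
```

Emit:
carry_out(motion=[0.001,0.006,-0.0075,0,-8.5,0,0.1,0,0.006,-0.0075,0,-8.5,0,0.1,-0.001,0.006,-0.0075,0,-8.5,0,0.1,-0.002,0.006,-0.0075,0,-8.5,0,0.1,-0.003,0.006,-0.007,0,-8.5,0,0.1])

```text
t: 9.15
tool_pos: [0.4281, 0.0134, 0.2714]
orientation: [-1.2, 1.194, -1.222]
force: [0.1, 0.6, -0.5]
opening: 0.0512
```

```bash
python3 plan.py .4236 .0188 .20 3 4
```

```text
q6 -0.08 remaining world [ -4.5   5.4 -71.4] turn deg tool [-0.98 -3.04  0.36] n>= 1.4275204350540849
[-0.0015, 0.0178, -0.0014] [-0.24, -0.76, 0.09]
[-0.0015, 0.0178, -0.0013] [-0.24, -0.76, 0.09]
[-0.0014, 0.0178, -0.0012] [-0.24, -0.76, 0.09]
[-0.0014, 0.0178, -0.0011] [-0.24, -0.76, 0.09]
```

Emit:
carry_out(motion=[-0.003,0.015,-0.003,-0.5,-1.5,0.2,0.1,-0.002,0.02,-0.0015,-0.5,-1.5,0.2,0.1,0,0.02,0,0,0,0,0.1,0,0.012,0,0,0,0,0.1,0,0.004,0,0,0,0,0.1])

```text
t: 9.65
tool_pos: [0.4246, 0.0182, 0.1963]
orientation: [-1.23, 1.177, -1.174]
force: [0.4, 0.6, -0.3]
opening: 0.0509
```

```bash
python3 plan.py .4236 .0188 .173 3 1;  python3 - <<'E'
from h import *
for c,k in(("scene",(230,230,360,360)),("top",(190,170,320,300))):
  im=imaging.read_camera(c); v=cv2.resize(im[k[1]:k[3],k[0]:k[2]],None,fx=3,fy=3,interpolation=2); cv2.imwrite(f"pics/{c}9.png",v)
a=cv2.hconcat([cv2.imread("pics/scene9.png"),cv2.imread("pics/top9.png")]);cv2.imwrite("pics/c9.png",a)
E
```

```text
q6 -0.12 remaining world [ -1.    0.6 -23.3] turn deg tool [ 0.05 -0.38 -0.06] n>= 0.46532504914986006
[-0.0006, 0.0233, -0.001] [0.05, -0.38, -0.06]
```

View pics/c9.png

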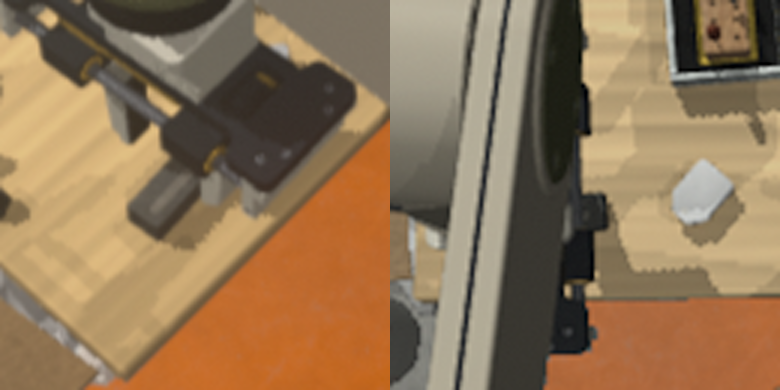

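Emit:
carry_out(motion=[-0.0005,0.012,-0.001,0,0,0,0.1,0,0.009,0,0,0,0,0.1,0,0.003,0,0,0,0,0,0,0,0,0,0,0,-1,0,0,0,0,0,0,-1])

```text
t: 10.25
tool_pos: [0.4253, 0.0184, 0.1734]
orientation: [-1.227, 1.174, -1.177]
force: [0.4, 0.3, -0.4]
opening: 0.0349
```

Emit:
carry_out(motion=[0,0,0,0,0,0,-1,0,0,0,0,0,0,-1,0,0,0,0,0,0,-1,0,0,0,0,0,0,-1,0,0,0,0,0,0,-1])

```text
t: 10.75
tool_pos: [0.4259, 0.0184, 0.1746]
orientation: [-1.226, 1.173, -1.178]
force: [0.3, -0.2, 0.0]
opening: 0.0235
```

```bash
python3 plan.py .4236 .0188 .173 3 1
```

```text
q6 -0.12 remaining world [-2.3  0.4 -1.6] turn deg tool [-0.3  -0.43 -0.02] n>= 0.05049873152892913
[-0.0005, 0.0015, -0.0023] [-0.3, -0.43, -0.02]
```

Emit:
carry_out(motion=[0,-0.015,0,0,0,0,-1,0,-0.03,0,0,0,0,-1,0,-0.04,0,0,0,0,-1,0,-0.04,0,0,0,0,-1,0,-0.025,0,0,0,0,-1])

```text
t: 11.25
tool_pos: [0.422, 0.0185, 0.324]
orientation: [-1.233, 1.181, -1.172]
force: [0.7, -0.1, 0.0]
opening: 0.0233
```

```bash
python3 - <<'E'
from h import *
print(robot.read_state()["opening"])
p,r=tool(); print(p,r.as_matrix()[:,2])
E
python3 plan.py .5791 -.2196 .31 93.9 11
```

```text
0.023343090499409913
[0.42203963 0.01854035 0.32402819] [ 0.99898122  0.04475838 -0.00576206]
q6 -0.12 remaining world [ 157.1 -238.1  -14. ] turn deg tool [ 0.34 88.66  0.18] n>= 10.431152252530966
[0.0223, 0.0012, 0.0133] [0.03, 8.06, 0.02]
[0.0202, 0.0012, 0.0163] [0.03, 8.06, 0.02]
[0.0177, 0.0012, 0.019] [0.03, 8.06, 0.02]
[0.0149, 0.0012, 0.0213] [0.03, 8.06, 0.02]
[0.0117, 0.0012, 0.0231] [0.03, 8.06, 0.02]
[0.0084, 0.0012, 0.0245] [0.03, 8.06, 0.02]
[0.0049, 0.0012, 0.0255] [0.03, 8.06, 0.02]
[0.0012, 0.0012, 0.0259] [0.03, 8.06, 0.02]
[-0.0024, 0.0012, 0.0258] [0.03, 8.06, 0.02]
[-0.006, 0.0012, 0.0252] [0.03, 8.06, 0.02]
[-0.0095, 0.0013, 0.0241] [0.03, 8.06, 0.02]
```

Emit:
carry_out(motion=[0.022,0.001,0.0135,0,8,0,-1,0.02,0.001,0.0165,0,8,0,-1,0.0175,0.001,0.019,0,8,0,-1,0.015,0.001,0.021,0,8,0,-1,0.012,0.001,0.023,0,8,0,-1])

```text
t: 11.75
tool_pos: [0.4974, -0.091, 0.3272]
orientation: [-0.805, 1.68, -1.685]
force: [-0.0, -0.6, 0.0]
opening: 0.0235
```

Emit:
carry_out(motion=[0.0085,0.001,0.0245,0,8,0,-1,0.005,0.001,0.0255,0,8,0,-1,0.001,0.001,0.026,0,8,0,-1,-0.0025,0.001,0.026,0,8,0,-1,-0.006,0.001,0.025,0,8,0,-1])

```text
t: 12.25
tool_pos: [0.5691, -0.206, 0.3218]
orientation: [-0.174, 2.129, -2.129]
force: [-0.4, -0.2, -0.2]
opening: 0.0234
```

```bash
python3 plan.py .5791 -.2196 .22 93.9 5
```

```text
q6 0.97 remaining world [  10.   -13.6 -101.8] turn deg tool [ 0.    5.86 -0.42] n>= 2.035439677770037
[-0.0014, 0.0204, 0.003] [0.0, 1.17, -0.08]
[-0.0015, 0.0204, 0.003] [0.0, 1.17, -0.08]
[-0.0015, 0.0204, 0.003] [0.0, 1.17, -0.08]
[-0.0016, 0.0204, 0.0029] [0.0, 1.17, -0.08]
[-0.0017, 0.0204, 0.0029] [0.0, 1.17, -0.08]
```

Emit:
carry_out(motion=[-0.003,0.015,0.006,0,2.5,0,-1,-0.003,0.03,0.006,0,2.5,0,-1,-0.001,0.03,0.003,0,1,-0.4,-1,0,0.02,0,0,0,0,-1,0,0.007,0,0,0,0,-1])

```text
t: 12.75
tool_pos: [0.5808, -0.225, 0.2166]
orientation: [-0.054, 2.193, -2.196]
force: [-0.5, 0.8, -0.2]
opening: 0.0232
```

```bash
python3 plan.py .5791 -.2196 .2 93.9 1;  python3 - <<'E'
from held import *
v,seg,cm=overlay("",.024,.06,.018,.0316,0,(260,100,390,230),4.5)
nestrect(seg,.5791,-.2196,.069,.068,.032)
cv2.imwrite("pics/s10.png",v)
E
```

```text
q6 1.07 remaining world [ -1.7   5.4 -16.6] turn deg tool [-0.07 -0.97 -0.1 ] n>= 0.3317516043324864
[0.0015, 0.0166, -0.0055] [-0.07, -0.97, -0.1]
```

View pics/s10.png

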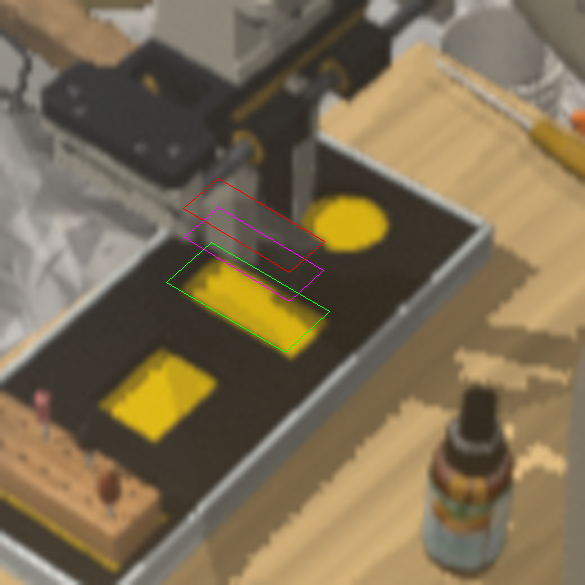

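```bash
python3 - <<'E'
from held import *
im=imaging.read_camera("top"); cm=imaging.camera_model("top")
cv2.imwrite("pics/t11.png",cv2.resize(im[120:220,270:440],None,fx=4.5,fy=4.5,interpolation=cv2.INTER_CUBIC))
im=imaging.read_camera("scene"); 
cv2.imwrite("pics/s11.png",cv2.resize(im[110:220,280:370],None,fx=5.4,fy=5.4,interpolation=cv2.INTER_CUBIC))
E
```

```text
(no output)
```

View pics/t11.png

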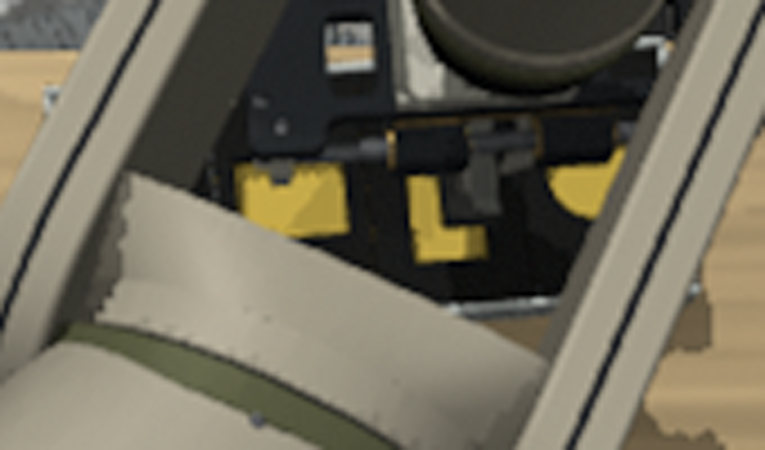

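View pics/s11.png

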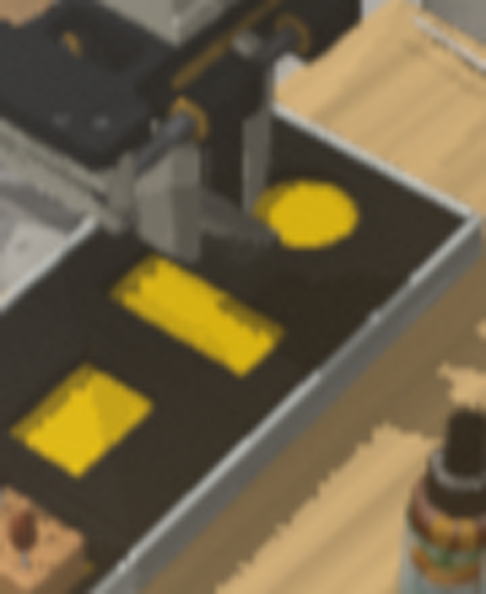

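```bash
python3 - <<'E'
from held import *
im=imaging.read_camera("scene")
g=np.clip((im.astype(float)/255)**0.45*255*1.0,0,255).astype(np.uint8)
g=np.clip((g.astype(float)-70)*1.9,0,255).astype(np.uint8)
v,seg,cm=overlay("",.024,.06,.018,.0316,0,(290,110,360,190),8,im=g)
w=cv2.resize(g[110:190,290:360],None,fx=6,fy=6,interpolation=cv2.INTER_CUBIC)
v=cv2.resize(v,(w.shape[1],w.shape[0]))
cv2.imwrite("pics/s12.png",cv2.hconcat([w,v])[:, :800])
E
```

```text
(no output)
```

View pics/s12.png

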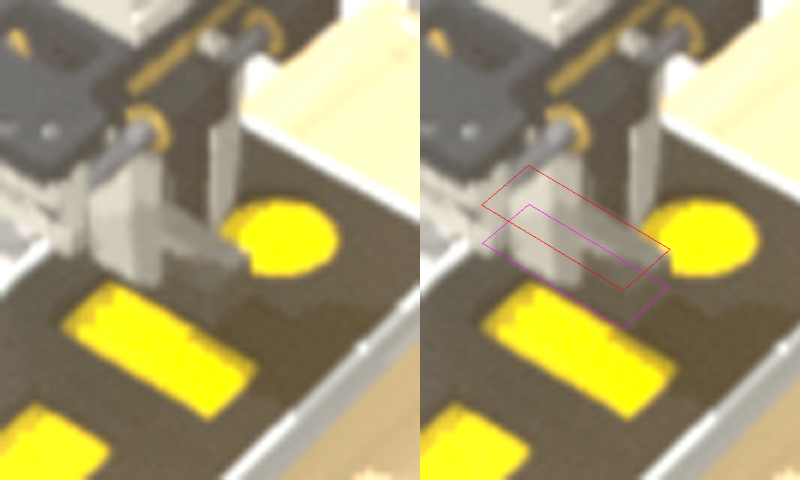

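Emit:
carry_out(motion=[0.003,0.005,-0.005,0,-1,0,-1,0.002,0.005,-0.002,0,0,0,-1,0,0.004,0,0,0,0,-1,0,0,0,0,0,0,-1,0,0,0,0,0,0,-1])

```text
t: 13.45
tool_pos: [0.5788, -0.2187, 0.2113]
orientation: [-0.063, 2.17, -2.186]
force: [-0.8, -0.4, -0.2]
opening: 0.0233
```

```bash
python3 plan.py .5775 -.2200 .1866 93.9 1;  python3 - <<'E'
from held import *
im=imaging.read_camera("scene")
g=np.clip((im.astype(float)/255)**0.45*255*1.0,0,255).astype(np.uint8)
g=np.clip((g.astype(float)-70)*1.9,0,255).astype(np.uint8)
w=cv2.resize(g[110:190,290:360],None,fx=6,fy=6,interpolation=cv2.INTER_CUBIC)
v,seg,cm=overlay("",.024,.06,.018,.0316,0,(290,110,360,190),6,im=g)
nestrect(seg,.5775,-.22,.069,.068,.032)
cv2.imwrite("pics/s13.png",cv2.hconcat([w,v])[:, :800])
E
```

```text
q6 1.06 remaining world [ -1.3  -1.3 -24.7] turn deg tool [-0.46  0.21 -0.8 ] n>= 0.4933008137595152
[0.0017, 0.0247, 0.001] [-0.46, 0.21, -0.8]
```

View pics/s13.png

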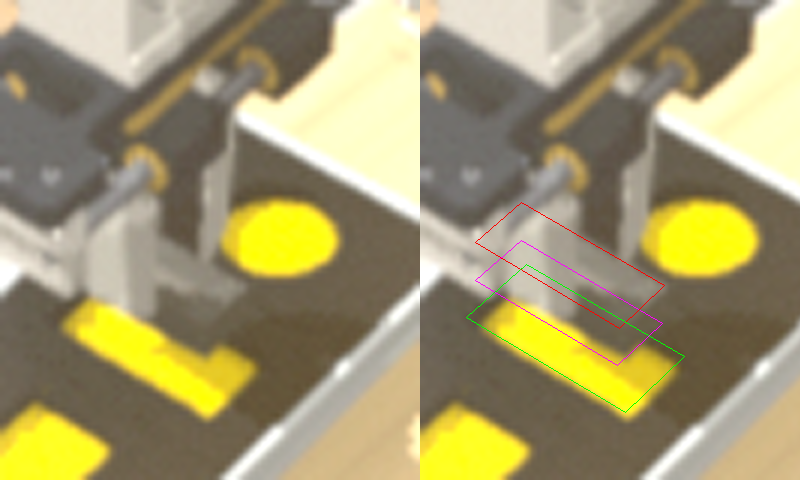

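Emit:
carry_out(motion=[0.0025,0.008,0.0005,-0.4,0,-0.7,-1,0.001,0.008,0,0,0,0,-1,0,0.008,0,0,0,0,-1,0,0.004,0,0,0,0,-1,0,0.002,0,0,0,0,-1])

```text
t: 14.0
tool_pos: [0.5764, -0.2202, 0.1843]
orientation: [-0.073, 2.18, -2.185]
force: [-9.1, 3.3, 18.8]
opening: 0.0237
```

```bash
python3 plan.py .5772 -.2195 .1866 93.9 1;  python3 - <<'E'
from held import *
im=imaging.read_camera("scene")
g=np.clip((im.astype(float)/255)**0.45*255*1.0,0,255).astype(np.uint8)
g=np.clip((g.astype(float)-70)*1.9,0,255).astype(np.uint8)
w=cv2.resize(g[110:190,290:360],None,fx=6,fy=6,interpolation=cv2.INTER_CUBIC)
v,seg,cm=overlay("",.024,.06,.018,.0316,0,(290,110,360,190),6,im=g)
nestrect(seg,.5775,-.22,.069,.068,.032)
cv2.imwrite("pics/s14.png",cv2.hconcat([w,v])[:, :800])
E
```

```text
q6 1.05 remaining world [0.8 0.7 2.3] turn deg tool [-0.13  0.21 -0.25] n>= 0.046611248792128857
[-0.0008, -0.0023, -0.0007] [-0.13, 0.21, -0.25]
```

View pics/s14.png

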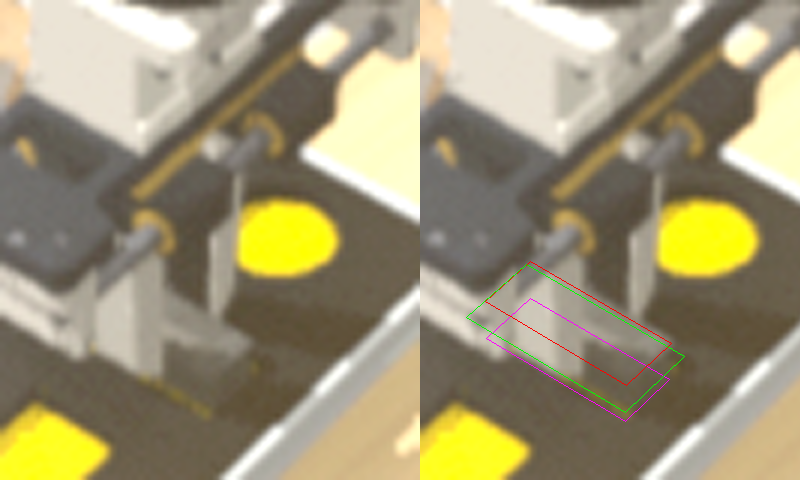

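Emit:
carry_out(motion=[0,-0.002,0,0,0,0,-1,0,0,0,0,0,0,-0.22,0,0,0,0,0,0,-0.22,0,0,0,0,0,0,-0.22,0,-0.005,0,0,0,0,-0.22])

```text
t: 14.55
tool_pos: [0.5753, -0.2199, 0.1885]
orientation: [-0.076, 2.184, -2.185]
force: [-0.2, -0.2, -0.6]
opening: 0.0363
```

Emit:
carry_out(motion=[0,-0.03,0,0,0,0,-0.1,0,-0.04,0,0,0,0,0,0,-0.04,0,0,0,0,0,0.03,-0.01,-0.02,0,0,0,0.1,0.03,0,-0.02,0,0,0,0.1])

```text
t: 15.05
tool_pos: [0.5123, -0.1846, 0.3105]
orientation: [-0.081, 2.19, -2.185]
force: [-0.4, -0.1, -0.0]
opening: 0.0509
```

```bash
python3 plan.py .434 -.0705 .25 47.5 5;  python3 - <<'E'
from h import *
for c,k in(("scene",(230,110,360,240)),("top",(270,110,400,240))):
  im=imaging.read_camera(c); im=np.clip((im/255.)**0.6*255,0,255).astype(np.uint8); v=cv2.resize(im[k[1]:k[3],k[0]:k[2]],None,fx=3,fy=3,interpolation=2); cv2.imwrite(f"pics/{c}15.png",v)
a=cv2.hconcat([cv2.imread("pics/scene15.png"),cv2.imread("pics/top15.png")]);cv2.imwrite("pics/c15.png",a)
E
```

```text
q6 1.06 remaining world [-78.3 114.1 -60.5] turn deg tool [4.000e-02 4.653e+01 2.600e-01] n>= 5.474026278533625
[0.014, 0.0122, -0.0238] [0.01, 9.31, 0.05]
[0.0176, 0.0122, -0.0213] [0.01, 9.31, 0.05]
[0.0209, 0.0122, -0.0181] [0.01, 9.31, 0.05]
[0.0235, 0.0121, -0.0145] [0.01, 9.31, 0.05]
[0.0256, 0.0121, -0.0105] [0.01, 9.31, 0.05]
```

View pics/c15.png

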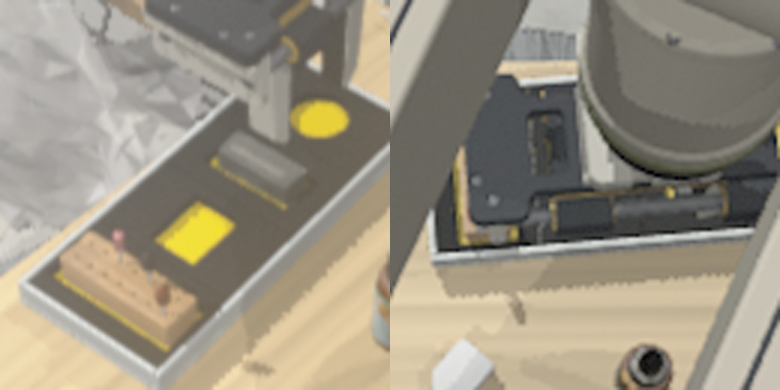

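```bash
cat > plan2.py <<'E'
from h import *
import sys
# forced turn (deg about tool y), position, rows
a=[float(x) for x in sys.argv[1:]]
pos,ty,n=np.array(a[:3]),np.radians(a[3]),int(a[4])
p,r=tool(); dp=pos-p; print(np.round(dp,4), "tool z world", r.as_matrix()[:,2].round(3),"q6",robot.read_state()["q"][5])
for i in range(n):
    print(np.round(r.inv().apply(dp/n),4).tolist()); r=r*R.from_rotvec([0,ty/n,0])
E
python3 plan2.py .4345 -.0703 .24 -126 15
```

```text
[-0.0756  0.1128 -0.0697] tool z world [ 0.071 -0.997 -0.003] q6 1.0602810945071557
[0.0045, 0.0047, -0.0078]
[0.0033, 0.0047, -0.0084]
[0.002, 0.0047, -0.0088]
[0.0007, 0.0047, -0.009]
[-0.0006, 0.0047, -0.009]
[-0.0019, 0.0047, -0.0088]
[-0.0032, 0.0047, -0.0084]
[-0.0044, 0.0047, -0.0079]
[-0.0055, 0.0047, -0.0072]
[-0.0065, 0.0047, -0.0063]
[-0.0073, 0.0047, -0.0053]
[-0.008, 0.0047, -0.0041]
[-0.0085, 0.0047, -0.0029]
[-0.0089, 0.0047, -0.0016]
[-0.009, 0.0047, -0.0003]
```

Emit:
carry_out(motion=[0.0045,0.002,-0.008,0,-8.4,0,0.1,0.0035,0.002,-0.0085,0,-8.4,0,0.1,0.002,0.003,-0.009,0,-8.4,0,0.1,0.0005,0.003,-0.009,0,-8.4,0,0.1,-0.0005,0.004,-0.009,0,-8.4,0,0.1])

```text
t: 15.65
tool_pos: [0.4847, -0.1454, 0.2969]
orientation: [-0.758, 1.74, -1.735]
force: [0.6, -1.2, -0.7]
opening: 0.051
```

Emit:
carry_out(motion=[-0.002,0.004,-0.009,0,-8.4,0,0.1,-0.003,0.004,-0.0085,0,-8.4,0,0.1,-0.0045,0.004,-0.008,0,-8.4,0,0.1,-0.0055,0.004,-0.007,0,-8.4,0,0.1,-0.0065,0.004,-0.0065,0,-8.4,0,0.1])

```text
t: 16.15
tool_pos: [0.4589, -0.1077, 0.2764]
orientation: [-1.21, 1.212, -1.208]
force: [0.8, 0.2, 1.4]
opening: 0.0512
```

Emit:
carry_out(motion=[-0.0075,0.004,-0.0055,0,-8.4,0,0.1,-0.008,0.004,-0.004,0,-8.4,0,0.1,-0.0085,0.004,-0.003,0,-8.4,0,0.1,-0.009,0.004,-0.0015,0,-8.4,0,0.1,-0.009,0.004,-0.0005,0,-8.4,0,0.1])

```text
t: 16.65
tool_pos: [0.4326, -0.0703, 0.2559]
orientation: [-1.474, 0.643, -0.64]
force: [0.0, 0.7, 0.6]
opening: 0.0512
```

```bash
python3 plan.py .4345 -.0703 .20 47.5 3
```

```text
q6 -1.03 remaining world [  1.9   0.  -55.9] turn deg tool [ 0.05 -4.54 -0.12] n>= 1.1185479048085334
[0.0005, 0.0186, 0.0005] [0.02, -1.51, -0.04]
[0.0005, 0.0186, 0.0005] [0.02, -1.51, -0.04]
[0.0005, 0.0186, 0.0005] [0.02, -1.51, -0.04]
```

Emit:
carry_out(motion=[0.001,0.012,0.001,0,-2,0,0.1,0.0005,0.018,0.0005,0,-2,0,0.1,0,0.018,0,0,-0.5,0,0.1,0,0.012,0,0,0,0,0.1,0,0.003,0,0,0,0,0.1])

```text
t: 17.15
tool_pos: [0.4362, -0.0702, 0.192]
orientation: [-1.493, 0.573, -0.573]
force: [-0.4, 0.4, 0.6]
opening: 0.0511
```

```bash
python3 plan.py .4345 -.0703 .1725 47.5 1;  python3 - <<'E'
from held import *
v,seg,cm=overlay("",.028,.039,.015,.0,0,(270,210,360,300),6)
nestrect(seg,.4345,-.0703,2.4,.039,.028,z=.158)
p,r=tool()
for s in(-1,1):
  a=[r.apply([sx*.0075,.019,s*.0256])+p for sx in(-1,1)]; seg(a[0],a[1],(255,0,0))
cv2.imwrite("pics/s16.png",v)
E
```

```text
q6 -1.11 remaining world [ -1.7  -0.1 -19.5] turn deg tool [-0.03  0.52  0.01] n>= 0.3894453332763348
[-0.0012, 0.0195, -0.0012] [-0.03, 0.52, 0.01]
```

View pics/s16.png

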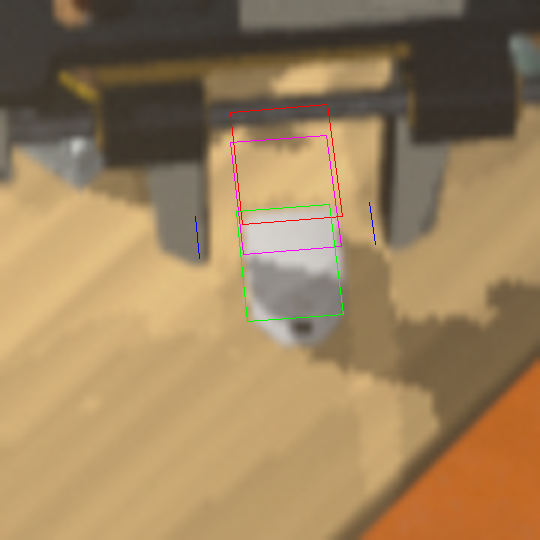

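Emit:
carry_out(motion=[-0.001,0.008,-0.001,0,0.5,0,0.1,0,0.009,0,0,0,0,0.1,0,0.003,0,0,0,0,0.1,0,0,0,0,0,0,0.1,0,0,0,0,0,0,0])

```text
t: 17.7
tool_pos: [0.4359, -0.0707, 0.1725]
orientation: [-1.491, 0.579, -0.584]
force: [-0.1, -0.0, -0.3]
opening: 0.048
```

```bash
python3 plan.py .4345 -.0703 .1725 47.5 1
```

```text
q6 -1.11 remaining world [-1.4  0.4  0. ] turn deg tool [-0.1  -0.08  0.15] n>= 0.028031890510126223
[-0.0013, -0.0001, -0.0006] [-0.1, -0.08, 0.15]
```

Emit:
carry_out(motion=[-0.001,0,0,0,0,0,-1,0,0,0,0,0,0,-1,0,0,0,0,0,0,-1,0,0,0,0,0,0,-1,0,0,0,0,0,0,-1])

```text
t: 18.2
tool_pos: [0.4357, -0.0701, 0.1736]
orientation: [-1.491, 0.577, -0.585]
force: [0.4, 0.3, 0.2]
opening: 0.0271
```

```bash
python3 plan.py .4345 -.0703 .1725 47.5 1;  python3 - <<'E'
from held import *
v,seg,cm=overlay("",.028,.039,.015,.0295,0,(270,210,360,300),6)
cv2.imwrite("pics/s17.png",v)
E
```

```text
q6 -1.1 remaining world [-1.2 -0.2 -1.1] turn deg tool [-0.15 -0.08  0.24] n>= 0.028576753124480464
[-0.0008, 0.0011, -0.001] [-0.15, -0.08, 0.24]
```

View pics/s17.png

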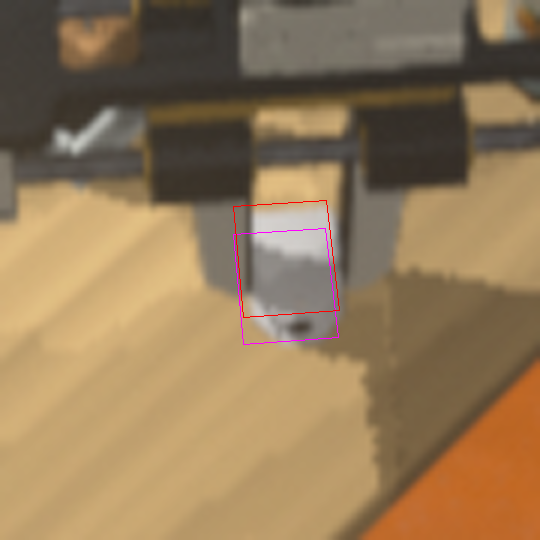

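Emit:
carry_out(motion=[0,-0.01,0,0,0,0,-1,0,-0.02,0,0,0,0,-1,0,-0.03,0,0,0,0,-1,0,-0.03,0,0,0,0,-1,0,-0.025,0,0,0,0,-1])

```text
t: 18.75
tool_pos: [0.4325, -0.0693, 0.2903]
orientation: [-1.492, 0.584, -0.578]
force: [0.9, -0.5, -0.9]
opening: 0.0271
```

```bash
python3 plan.py .5734 -.1525 .285 3.95 10; python3 -c "
from h import *
print(robot.read_state()['opening'])"
```

```text
q6 -1.1 remaining world [140.9 -83.2  -5.3] turn deg tool [ 0.15 43.47 -0.16] n>= 5.114257759342338
[0.016, 0.0005, 0.0034] [0.01, 4.35, -0.02]
[0.0157, 0.0005, 0.0046] [0.01, 4.35, -0.02]
[0.0153, 0.0005, 0.0058] [0.01, 4.35, -0.02]
[0.0148, 0.0005, 0.0069] [0.01, 4.35, -0.02]
[0.0143, 0.0005, 0.008] [0.01, 4.35, -0.02]
[0.0136, 0.0005, 0.0091] [0.01, 4.35, -0.02]
[0.0129, 0.0005, 0.0101] [0.01, 4.35, -0.02]
[0.0121, 0.0005, 0.011] [0.01, 4.35, -0.02]
[0.0112, 0.0005, 0.0119] [0.01, 4.35, -0.02]
[0.0103, 0.0005, 0.0127] [0.01, 4.35, -0.02]
0.027075733764149644
```

Emit:
carry_out(motion=[0.016,0,0.0035,0,4.3,0,-1,0.0155,0,0.0045,0,4.3,0,-1,0.0155,0,0.006,0,4.3,0,-1,0.015,0,0.007,0,4.3,0,-1,0.0145,0,0.008,0,4.3,0,-1])

```text
t: 19.25
tool_pos: [0.5076, -0.1126, 0.3023]
orientation: [-1.383, 0.87, -0.887]
force: [0.6, -0.3, 0.2]
opening: 0.0271
```

Emit:
carry_out(motion=[0.0135,0,0.009,0,4.3,0,-1,0.013,0,0.01,0,4.3,0,-1,0.012,0,0.011,0,4.3,0,-1,0.011,0,0.012,0,4.3,0,-1,0.0095,0,0.0125,0,3.5,0,-1])

```text
t: 19.75
tool_pos: [0.5803, -0.1562, 0.3073]
orientation: [-1.232, 1.151, -1.171]
force: [0.2, 0.3, -0.2]
opening: 0.027
```

```bash
python3 plan.py .5734 -.1525 .22 3.95 3
```

```text
q6 -0.41 remaining world [ -6.9   3.7 -87.3] turn deg tool [-0.72 -0.32  0.24] n>= 1.7450970857919428
[-0.0015, 0.029, -0.0026] [-0.24, -0.11, 0.08]
[-0.0015, 0.0291, -0.0024] [-0.24, -0.11, 0.08]
[-0.0014, 0.0291, -0.0023] [-0.24, -0.11, 0.08]
```

Emit:
carry_out(motion=[-0.004,0.015,-0.006,-0.4,-0.3,0,-1,0,0.025,-0.001,-0.3,0,0.2,-1,0,0.025,0,0,0,0,-1,0,0.02,0,0,0,0,-1,0,0.008,0,0,0,0,-1])

```text
t: 20.25
tool_pos: [0.5767, -0.1549, 0.2168]
orientation: [-1.237, 1.156, -1.166]
force: [-0.2, 0.4, -0.9]
opening: 0.0269
```

```bash
python3 plan.py .5734 -.1525 .1856 3.95 1;  python3 - <<'E'
from held import *
im=imaging.read_camera("scene")
v,seg,cm=overlay("",.028,.039,.015,.0306,0,(250,140,330,230),6,im=im)
nestrect(seg,.5734,-.1525,.069,.036,.047)
w=cv2.resize(im[140:230,250:330],None,fx=6,fy=6,interpolation=cv2.INTER_CUBIC)
o=cv2.hconcat([w,v]);cv2.imwrite("pics/s18.png",cv2.resize(o,None,fx=.83,fy=.83))
E
```

```text
q6 -0.41 remaining world [ -3.3   2.4 -31.2] turn deg tool [-0.32 -0.22  0.19] n>= 0.6230531157616415
[-0.0027, 0.0311, -0.0033] [-0.32, -0.22, 0.19]
```

View pics/s18.png

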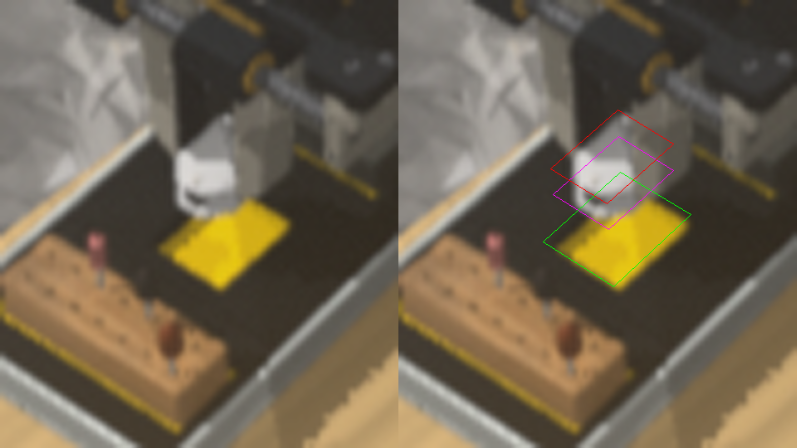

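```bash
cat > lo.py <<'E'
from held import *
im=imaging.read_camera("scene"); cm=imaging.camera_model("scene"); p,r=tool()
g=np.clip((im/255.)**.6*255,0,255).astype(np.uint8)
x0,y0,s=270,135,12
w=cv2.resize(g[y0:y0+48,x0:x0+48],None,fx=s,fy=s,interpolation=cv2.INTER_CUBIC); v=w.copy()
import sys
dz=float(sys.argv[1]); sg=np.sign(r.as_matrix()[1,0])  # +y world side = rounded
pr=np.array([[-19.5,-14],[-19.5,14],[9,14],[16,10],[19.5,4],[19.5,-4],[16,-10],[9,-14]])/1000
for z,c in((0,(255,0,255)),(.015,(0,0,255))):
    P=p+r.apply(np.c_[sg*pr[:,0],np.full(8,dz-z),pr[:,1]]); u=(proj(cm,P)+[1.4,.5]-[x0-.5,y0-.5])*s
    cv2.polylines(v,[u.astype(np.int32)],True,c,1)
cv2.imwrite("pics/"+sys.argv[2],cv2.resize(cv2.hconcat([w,v]),(796,398)))
E
python3 lo.py .0306 s19.png
```

```text
(no output)
```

View pics/s19.png

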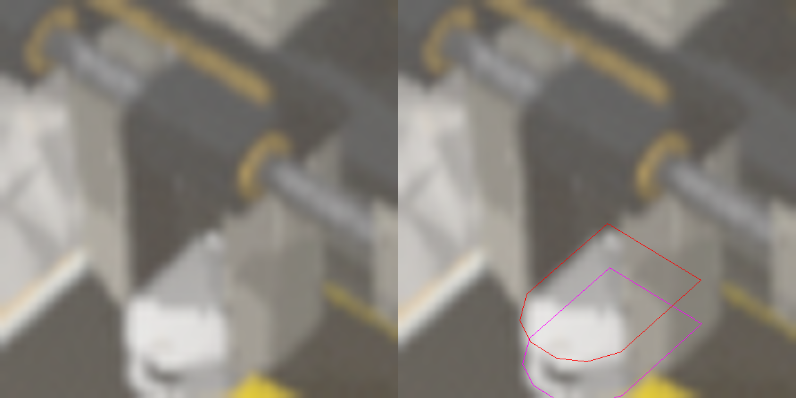

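Emit:
carry_out(motion=[-0.003,0.008,-0.0035,-0.3,0,0,-1,-0.001,0.009,-0.001,0,0,0,-1,0,0.006,0,0,0,0,-1,0,0,0,0,0,0,-1,0,0,0,0,0,0,-1])

```text
t: 20.85
tool_pos: [0.5737, -0.1515, 0.1973]
orientation: [-1.239, 1.154, -1.168]
force: [0.6, 0.0, -0.2]
opening: 0.0271
```

```bash
python3 plan.py .5734 -.1525 .1856 3.95 1
```

```text
q6 -0.41 remaining world [ -0.3  -1.  -11.7] turn deg tool [-0.33 -0.21  0.33] n>= 0.23444166109130193
[0.0009, 0.0117, -0.0005] [-0.33, -0.21, 0.33]
```

Emit:
carry_out(motion=[0.0005,0.004,0,-0.3,0,0.3,-1,0,0.004,0,0,0,0,-1,0,0.003,0,0,0,0,-1,0,0.001,0,0,0,0,-1,0,0,0,0,0,0,-1])

```text
t: 21.35
tool_pos: [0.5744, -0.1524, 0.1853]
orientation: [-1.239, 1.16, -1.162]
force: [-0.9, -0.1, 1.6]
opening: 0.0272
```

```bash
python3 plan.py .5734 -.1525 .1856 3.95 1;  python3 - <<'E'
from held import *
print(robot.read_state()["force"])
im=imaging.read_camera("scene")
v,seg,cm=overlay("",.028,.039,.015,.0306,0,(250,140,330,230),6,im=im)
cv2.imwrite("pics/s20.png",v)
E
```

```text
q6 -0.41 remaining world [-1.  -0.1  0.3] turn deg tool [-0.09 -0.22  0.04] n>= 0.026244394915400898
[0.0, -0.0003, -0.001] [-0.09, -0.22, 0.04]
[-0.94496368 -0.11464936  1.55059929]
```

View pics/s20.png

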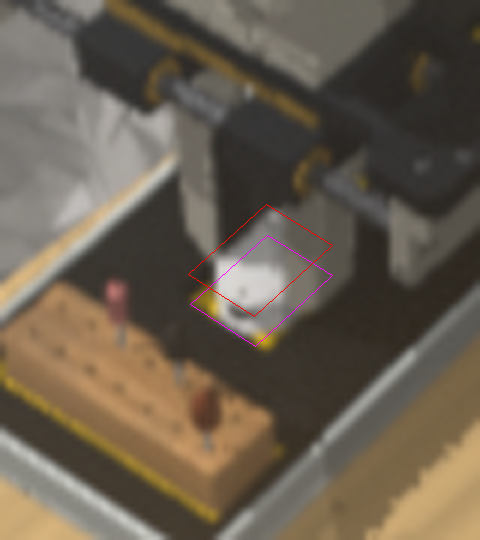

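Emit:
carry_out(motion=[0,0,0,0,0,0,-0.14,0,0,0,0,0,0,-0.14,0,0,0,0,0,0,-0.14,0,-0.01,0,0,0,0,-0.14,0,-0.03,0,0,0,0,0])

```text
t: 21.9
tool_pos: [0.5719, -0.1515, 0.2221]
orientation: [-1.242, 1.166, -1.157]
force: [-0.7, -0.6, 0.3]
opening: 0.0443
```

Emit:
carry_out(motion=[0,-0.04,0,0,0,0,0.5,0,-0.04,0,0,0,0,0.5,0,-0.02,-0.02,0,0,0,0.5,0.004,-0.004,-0.035,0,0,0,0.5,0.006,0,-0.035,0,0,0,0.5])

```text
t: 22.4
tool_pos: [0.4845, -0.1673, 0.3389]
orientation: [-1.24, 1.156, -1.161]
force: [0.2, -1.4, -0.8]
opening: 0.0696
```

```bash
python3 plan.py .429 -.1848 .28 3.95 3;  python3 - <<'E'
from h import *
for c,k in(("scene",(230,110,360,240)),("top",(270,110,400,240))):
  im=imaging.read_camera(c); im=np.clip((im/255.)**0.6*255,0,255).astype(np.uint8); v=cv2.resize(im[k[1]:k[3],k[0]:k[2]],None,fx=3,fy=3,interpolation=2); cv2.imwrite(f"pics/{c}21.png",v)
a=cv2.hconcat([cv2.imread("pics/scene21.png"),cv2.imread("pics/top21.png")]);cv2.imwrite("pics/c21.png",a)
E
```

```text
q6 -0.5 remaining world [-55.5 -17.5 -58.9] turn deg tool [-0.16 -0.04  0.08] n>= 1.1779622587582317
[0.0045, 0.0196, -0.0189] [-0.05, -0.01, 0.03]
[0.0045, 0.0196, -0.0189] [-0.05, -0.01, 0.03]
[0.0045, 0.0196, -0.0189] [-0.05, -0.01, 0.03]
```

View pics/c21.png

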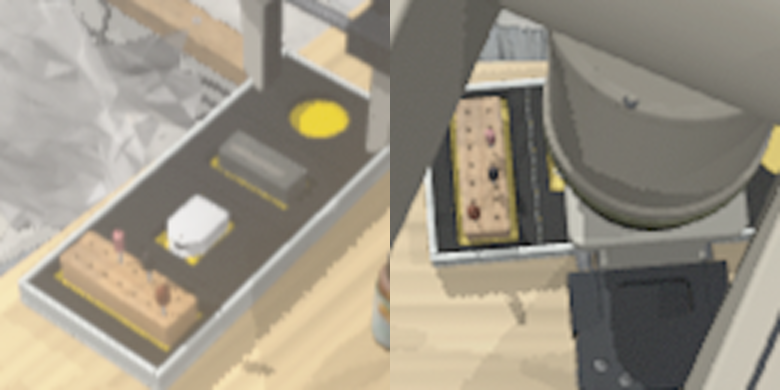

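The bur block, stone and loupe all look seated. Next is the bottle.

Emit:
carry_out(motion=[0.005,0.01,-0.02,0,0,0,0.5,0.005,0.01,-0.02,0,0,0,0.5,0.0035,0.01,-0.012,0,0,0,0.5,0.001,0.01,-0.002,0,0,0,0.5,0,0.01,0,0,0,0,0.5])

```text
t: 23.0
tool_pos: [0.4304, -0.1872, 0.2927]
orientation: [-1.235, 1.15, -1.171]
force: [0.4, 0.3, 0.4]
opening: 0.0697
```

```bash
python3 plan.py .429 -.1848 .193 3.95 3;  python3 - <<'E'
from held import *
im=imaging.read_camera("scene")
v,seg,cm=overlay("",.001,.001,.001,.0,0,(310,140,430,250),6,im=im)
p,r=tool()
for s in(-1,1):
  a=[r.apply([sx*.0075,.019,s*robot.read_state()["opening"]/2])+p for sx in(-1,1)]; seg(a[0],a[1],(255,0,0))
cv2.imwrite("pics/s22.png",cv2.resize(v,None,fx=.9,fy=.9))
m=models.outline_of("scene","dropper_bottle"); print([(x["confidence"],x["pixel"]) for x in m[:2]])
P=[.429,-.1848]
print(proj(cm,[*P,.245])+[1.4,.5],proj(cm,[*P,.143])+[1.4,.5])
E
```

```text
q6 -0.58 remaining world [ -1.4   2.4 -99.7] turn deg tool [-0.62 -0.23  0.36] n>= 1.9942281722289268
[-0.0011, 0.0332, -0.0008] [-0.21, -0.08, 0.12]
[-0.001, 0.0332, -0.0007] [-0.21, -0.08, 0.12]
[-0.0009, 0.0332, -0.0005] [-0.21, -0.08, 0.12]
[(0.77, [364.7, 210.5]), (0.37, [297.0, 193.5])]
[366.07099957 187.29443447] [361.85361901 222.40530433]
```

View pics/s22.png

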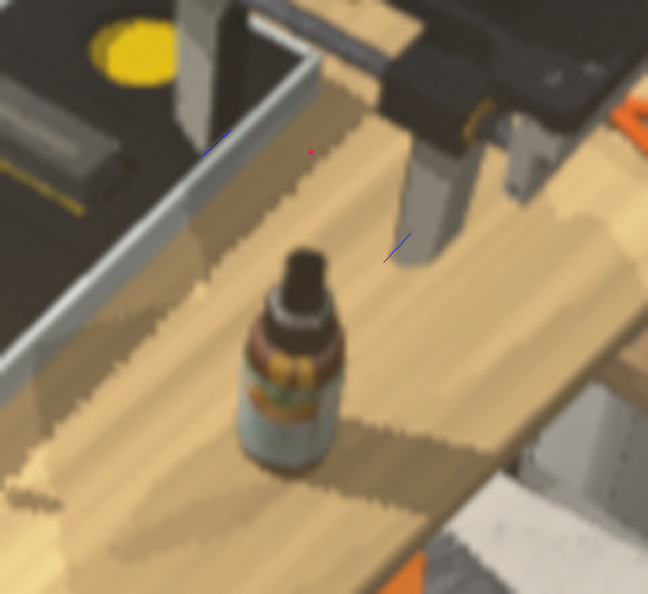

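Emit:
carry_out(motion=[-0.0015,0.02,-0.002,-0.3,0,0.2,0.5,-0.0005,0.025,0,-0.3,0,0.2,0.5,0,0.025,0,0,0,0,0.5,0,0.02,0,0,0,0,0.5,0,0.008,0,0,0,0,0.5])

```text
t: 23.6
tool_pos: [0.4327, -0.1841, 0.1932]
orientation: [-1.239, 1.158, -1.159]
force: [0.5, -0.5, 0.3]
opening: 0.0697
```

```bash
python3 plan.py .4283 -.1855 .193 3.95 1;python3 - <<'E'
from held import *
im=imaging.read_camera("scene")
cv2.imwrite("pics/s23.png",cv2.resize(im[140:250,310:430],None,fx=4,fy=4))
E
```

```text
q6 -0.58 remaining world [-4.4 -1.4 -0.2] turn deg tool [-0.11 -0.03 -0.04] n>= 0.0873899384144683
[0.0011, 0.0002, -0.0045] [-0.11, -0.03, -0.04]
```

View pics/s23.png

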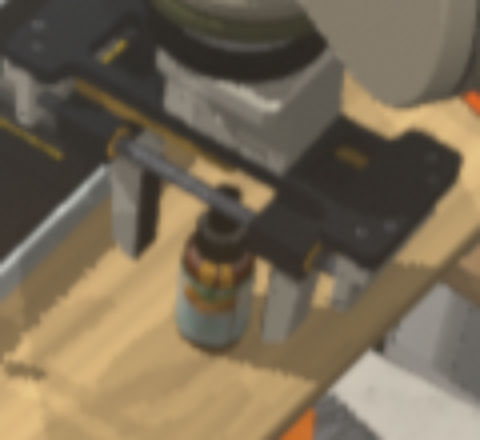

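Emit:
carry_out(motion=[0.001,0,-0.0045,0,0,0,0.1,0,0,0,0,0,0,-1,0,0,0,0,0,0,-1,0,0,0,0,0,0,-1,0,0,0,0,0,0,-1])

```text
t: 24.15
tool_pos: [0.43, -0.1862, 0.1969]
orientation: [-1.238, 1.153, -1.162]
force: [0.4, -0.7, 1.2]
opening: 0.0347
```

Emit:
carry_out(motion=[0,0,0,0,0,0,-1,0,0,0,0,0,0,-1,0,0,0,0,0,0,-1,0,0,0,0,0,0,-1,0,0,0,0,0,0,-1])

```text
t: 24.65
tool_pos: [0.4301, -0.1863, 0.1973]
orientation: [-1.238, 1.153, -1.163]
force: [0.3, 0.7, -1.7]
opening: 0.0318
```

```bash
python3 plan.py .5826 -.2862 .3 3.95 1
```

```text
q6 -0.59 remaining world [152.5 -99.9 102.7] turn deg tool [-0.35 -0.01  0.11] n>= 3.050148531683956
[0.1104, -0.1016, 0.1459] [-0.35, -0.01, 0.11]
```

```bash
python3 - <<'E'
from held import *
im=imaging.read_camera("scene"); print(robot.read_state()["opening"])
v,seg,cm=overlay("",.034,.015,.102,.0543,0,(330,150,410,240),7,im=im)
cv2.imwrite("pics/s24.png",v)
E
```

```text
0.031754698629361366
```

View pics/s24.png

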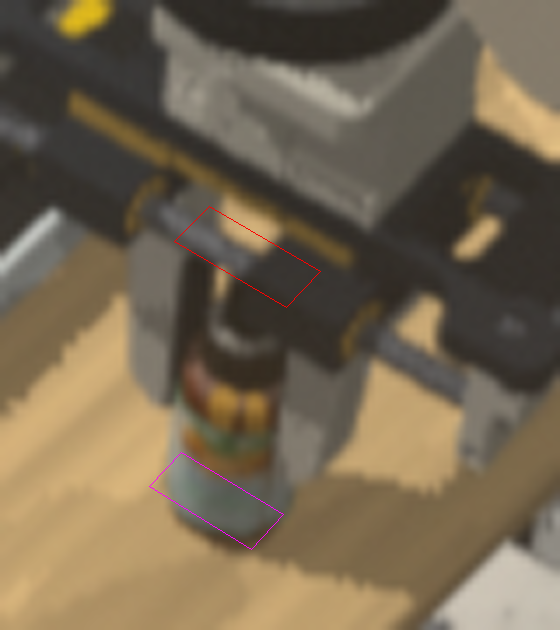

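Emit:
carry_out(motion=[0,-0.01,0,0,0,0,-1,0,-0.02,0,0,0,0,-1,0,-0.03,0,0,0,0,-1,0.008,-0.02,0.01,0,0,0,-1,0.015,0,0.02,0,0,0,-1])

```text
t: 25.2
tool_pos: [0.4601, -0.2062, 0.2826]
orientation: [-1.238, 1.154, -1.161]
force: [0.2, -0.1, -0.4]
opening: 0.0324
```

Emit:
carry_out(motion=[0.02,0,0.028,0,0,0,-1,0.022,0,0.028,0,0,0,-1,0.018,0,0.025,0,0,0,-1,0.012,0,0.016,0,0,0,-1,0.006,0,0.008,0,0,0,-1])

```text
t: 25.7
tool_pos: [0.5766, -0.2807, 0.2896]
orientation: [-1.236, 1.147, -1.167]
force: [0.1, -0.3, -0.7]
opening: 0.0321
```

```bash
python3 plan.py .5826 -.2862 .245 3.95 1; python3 -c "
from h import *
print(robot.read_state()['opening'])"
```

```text
q6 -0.6 remaining world [  6.   -5.5 -44.6] turn deg tool [-0.64  0.03  0.3 ] n>= 0.8914957387301137
[0.0057, 0.0447, 0.0052] [-0.64, 0.03, 0.3]
0.032088801892360935
```

Emit:
carry_out(motion=[0.005,0.01,0.004,-0.3,0,0.2,-1,0.001,0.015,0.001,-0.3,0,0.1,-1,0,0.015,0,0,0,0,-1,0,0.008,0,0,0,0,-1,0,0,0,0,0,0,-1])

```text
t: 26.2
tool_pos: [0.5817, -0.2864, 0.2365]
orientation: [-1.242, 1.161, -1.155]
force: [-0.6, 0.9, -1.0]
opening: 0.0319
```

```bash
cat > bo.py <<'E'
from held import *
import sys
im=imaging.read_camera("scene"); cm=imaging.camera_model("scene"); p,r=tool()
x0,y0,s=295,95,8
w=cv2.resize(im[y0:y0+90,x0:x0+80],None,fx=s,fy=s,interpolation=cv2.INTER_CUBIC)
def dr(P,c):
    u=(proj(cm,P)+[1.4,.5]-[x0-.5,y0-.5])*s; cv2.polylines(w,[u.astype(np.int32)],True,c,1)
dr(p+r.apply([0,.0543,0])+cylpts(.017,0)[:40],(255,0,255))
dr(np.array([.5826,-.2862,.163])+cylpts(.021,0)[:40],(0,255,0))
dr(np.array([.5826,-.2862,.155])+cylpts(.021,0)[:40],(255,255,0))
cv2.imwrite("pics/"+sys.argv[1],cv2.resize(w,None,fx=.8,fy=.8))
E
python3 plan.py .5826 -.2862 .2093 3.95 1;python3 bo.py s25.png
```

```text
q6 -0.61 remaining world [  0.9   0.2 -27.2] turn deg tool [ 0.16  0.02 -0.12] n>= 0.5446048962998462
[-0.0001, 0.0272, 0.001] [0.16, 0.02, -0.12]
```

View pics/s25.png

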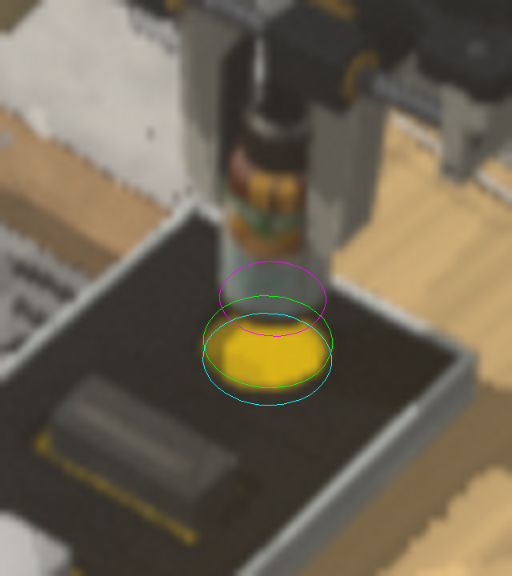

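Emit:
carry_out(motion=[0,0.008,0.001,0,0,0,-1,0,0.01,0,0,0,0,-1,0,0.007,0,0,0,0,-1,0,0.002,0,0,0,0,-1,0,0,0,0,0,0,-1])

```text
t: 26.75
tool_pos: [0.5829, -0.2861, 0.2096]
orientation: [-1.241, 1.158, -1.157]
force: [0.1, 0.1, -1.2]
opening: 0.0321
```

```bash
python3 plan.py .5826 -.2862 .2093 3.95 1;python3 bo.py s26.png
```

```text
q6 -0.61 remaining world [-0.3 -0.1 -0.3] turn deg tool [ 0.02  0.04 -0.03] n>= 0.006187574277021213
[0.0001, 0.0003, -0.0003] [0.02, 0.04, -0.03]
```

View pics/s26.png

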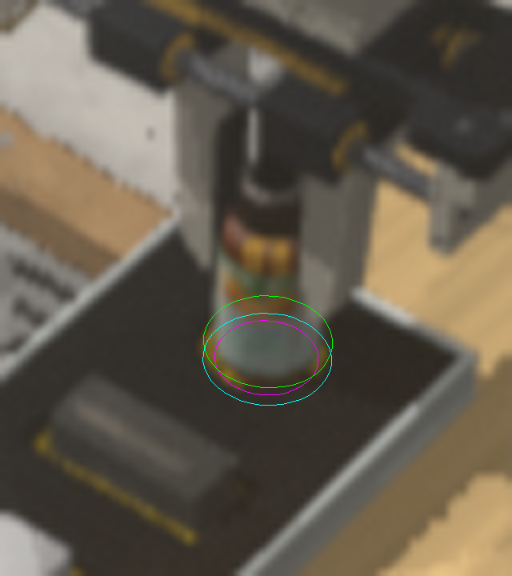

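Emit:
carry_out(motion=[0,0.001,0,0,0,0,-1,0,0.0015,0,0,0,0,-1,0,0,0,0,0,0,-1,0,0,0,0,0,0,-1,0,0,0,0,0,0,-1])

```text
t: 27.3
tool_pos: [0.5839, -0.2869, 0.2103]
orientation: [-1.241, 1.155, -1.16]
force: [0.1, -0.0, -1.2]
opening: 0.0317
```

Emit:
carry_out(motion=[0,0.003,-0.001,0,0,0,-1,0,0.002,0,0,0,0,-1,0,0.0005,0,0,0,0,-1,0,0,0,0,0,0,-1,0,0,0,0,0,0,-1])

```text
t: 27.8
tool_pos: [0.5842, -0.2878, 0.2091]
orientation: [-1.239, 1.15, -1.165]
force: [-0.1, -0.4, 1.5]
opening: 0.0319
```

Contact with the floor. I release gently.

Emit:
carry_out(motion=[0,0,0,0,0,0,-0.2,0,0,0,0,0,0,0.1,0,0,0,0,0,0,0.3,0,0,0,0,0,0,0.3,0,0,0,0,0,0,0.3])

```text
t: 28.3
tool_pos: [0.5839, -0.2876, 0.2078]
orientation: [-1.24, 1.151, -1.164]
force: [-0.4, -0.2, 0.3]
opening: 0.0598
```

Emit:
carry_out(motion=[0,-0.02,0,0,0,0,0.3,0,-0.03,0,0,0,0,0.3,0,-0.04,0,0,0,0,0.3,0,-0.04,0,0,0,0,0.3,0,-0.01,0,0,0,0,0.3])

```text
t: 28.8
tool_pos: [0.5812, -0.286, 0.3474]
orientation: [-1.242, 1.159, -1.157]
force: [0.4, 0.1, 1.3]
opening: 0.0603
```

```bash
python3 plan2.py .42 -.45 .36 0 5
```

```text
[-0.1612 -0.164   0.0126] tool z world [ 0.998  0.07  -0.001] q6 -0.6060819260227253
[0.0305, -0.0025, -0.0344]
[0.0305, -0.0025, -0.0344]
[0.0305, -0.0025, -0.0344]
[0.0305, -0.0025, -0.0344]
[0.0305, -0.0025, -0.0344]
```

Emit:
carry_out(motion=[0.03,-0.005,-0.034,0,0,0,0.3,0.03,-0.003,-0.034,0,0,0,0.3,0.03,-0.002,-0.034,0,0,0,0.3,0.03,-0.002,-0.034,0,0,0,0.3,0.03,-0.002,-0.034,0,0,0,0.3])

```text
t: 29.3
tool_pos: [0.4228, -0.4481, 0.3617]
orientation: [-1.244, 1.147, -1.151]
force: [-0.0, -0.7, -0.6]
opening: 0.0607
```

```bash
python3 - <<'E'
from fit import *
C={}
for c,k in(("scene",(225,90,385,250)),("top",(270,110,430,270))):
  im=imaging.read_camera(c); C[c]=imaging.camera_model(c)
  g=np.clip((im/255.)**0.6*255,0,255).astype(np.uint8); cv2.imwrite(f"pics/{c}27.png",cv2.resize(g[k[1]:k[3],k[0]:k[2]],None,fx=2.5,fy=2.5,interpolation=2))
  n=dict(bur=(.5688,-.0856),stone=(.578,-.2193),bottle=(.5826,-.2862),loupe=(.5734,-.1525))
  for t,o,pts,y in(("bur_block","bur",boxpts(.03,.09,.022),1.64),("dressing_stone","stone",boxpts(.024,.06,.018),1.64),("loupe","loupe",boxpts(.039,.028,.015),1.64),("dropper_bottle","bottle",BOT,0)):
    r=models.outline_of(c,t)
    if r:
      p,e=fit(C[c],r[0]["pixels"],pts,.155,n[o],[y],o=="bottle"); print(c,t,round(r[0]["confidence"],2),np.round(p,4),round(e,3))
a=cv2.hconcat([cv2.imread("pics/scene27.png"),cv2.imread("pics/top27.png")]);cv2.imwrite("pics/c27.png",a)
E
```

```text
scene bur_block 0.93 [ 0.5663 -0.0888  1.5929] 0.128
scene dressing_stone 0.65 [ 0.5762 -0.2215  1.641 ] 0.085
scene loupe 0.66 [ 0.5722 -0.1542  1.7904] 0.198
scene dropper_bottle 0.67 [ 0.5797 -0.2867  0.1735] 0.225
top bur_block 0.69 [ 0.5704 -0.0845  1.6633] 0.103
top dressing_stone 0.74 [ 0.581  -0.2194  1.576 ] 0.308
top loupe 0.17 [ 0.6123 -0.1603  1.6503] 0.782
top dropper_bottle 0.89 [ 0.5847 -0.2859  0.1158] 0.191
```

View pics/c27.png

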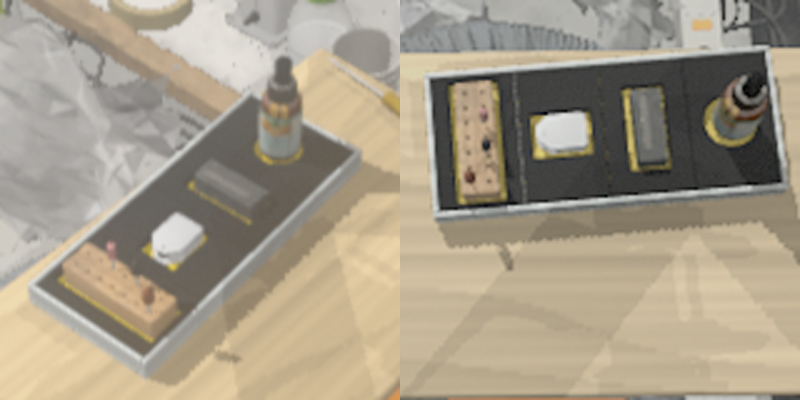

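```bash
python3 - <<'E'
from fit import *
from plant import imaging
vs=[]
N=dict(scene=(.5744,-.1872),top=(.5792,-.1851))
for c,k in(("scene",(275,130,345,200)),("top",(310,130,380,200))):
  im=imaging.read_camera(c); cm=imaging.camera_model(c); g=np.clip((im/255.)**0.5*255,0,255).astype(np.uint8); v=cv2.resize(g[k[1]:k[3],k[0]:k[2]],None,fx=5.6,fy=5.6,interpolation=2); vs.append(v)
cv2.imwrite("pics/c28.png",cv2.hconcat(vs))
for c in("scene","top"):
  imaging.read_camera(c)
  m=models.outline_of(c,"dressing_stone")[0]["pixels"]
  for z in(.151,.155,.159,.163):
    x0=(.577,-.22); print(c,z,[np.round(q,4) for q in fit(imaging.camera_model(c),m,boxpts(.024,.06,.018),z,x0,[1.64])])
E
```

```text
scene 0.151 [array([ 0.5779, -0.2246,  1.6499]), np.float64(0.1359)]
scene 0.155 [array([ 0.5763, -0.2211,  1.6494]), np.float64(0.1443)]
scene 0.159 [array([ 0.5739, -0.2186,  1.6265]), np.float64(0.1532)]
scene 0.163 [array([ 0.5703, -0.2159,  1.6403]), np.float64(0.1665)]Traceback (most recent call last):
  File "<stdin>", line 10, in <module>
IndexError: list index out of range
```

View pics/c28.png

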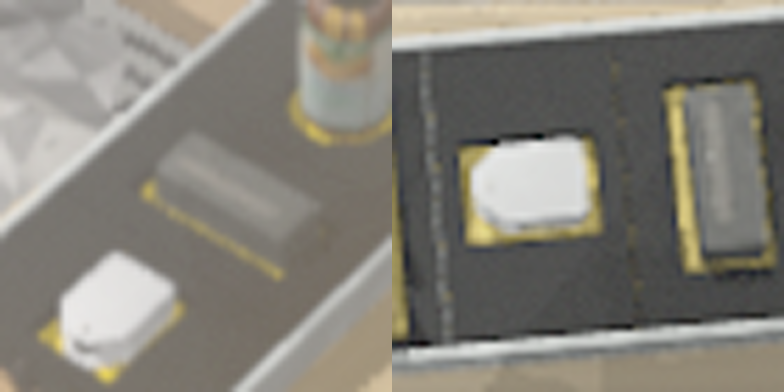

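```bash
python3 -c "
from plant import robot
print(robot.close_job())"
```

```text
the job is handed in; nothing more can be done
None
```

I placed all four pieces in their own pockets, let go of them, and handed the job in at about 30 s of the 96 s allowed. The order was bur block, dressing stone, loupe, then the bottle last.

**Last pictures:** Both cameras show every piece upright inside its pocket, with yellow floor showing around it and the gripper clear.

**Position fits:** I fitted each piece with its underside at floor height (z = 155 mm). All but the loupe in the top view came out within about 3 mm of the pocket centre measured by the same camera.

**What disagreed or failed:**
- **Camera offset:** The two cameras differ by about 5 mm in x and 2 mm in y. I checked the scene camera against the fingers and the held pieces and found it about 1.4 px off, so I placed with that correction.
- **Missed detections:** In the last checks the network failed on the loupe in the top view (confidence 0.17, so that fit is useless). On a repeat it also missed the stone in that view. For the loupe I relied on the scene fit and the pictures.
- **Stone:** It was pressed down with about 19 N when it reached the floor. It now sits nearer one long wall of its pocket and slightly turned, but still inside it.
- **Bottle grip:** The fingers read about 32 mm on the 34 mm bottle. I did not find out why. The lift and placing showed no slip.

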